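Load the tube mixer and start it

TASK

Lift the mixer's clear lid right back until it rests on its stop, then lay every sample tube from the mat in the tray, one to a V-groove, across both rails and about midway along so that only its round body sits in the notches. When all are cradled, close the lid fully and only then press the start button right down; do not disturb the wire rack, the tip box or the jar.

Things in the scene. Friction and masses are not known exactly. Their poses are not given: they have to be found in the camera images.
- mixer: white tube mixer, fixed; place and yaw vary. Origin under its tray's centre, on the bench; x away from the robot (to the lid hinge), y to its left. Tray 160 (x) by 340 (y) mm outside, walls 5 mm thick, rim 85 mm high, inner floor 30 mm high; inside, two V-notched steel rails. A grey console, 60 mm wide and 60 mm high, stands outside along the +y wall
- rail_front (a point): middle of the front rail, at the height of its top, 57 mm, at the mixer's x = -28 mm. The rails run along y, are 10 mm thick, and each has five V notches 56 mm apart: 90 degrees, 34 mm wide, 17 mm deep, bottom 40 mm high. Opposite notches of the two rails make a V-groove along x
- rail_back (a point): the same on the back rail, at the mixer's x = +28 mm. Between the rails 46 mm are open down to the floor, room for fingers. The cap must be clear of the rails, on either side: only the round body fits the notches
- groove1 (a point): V-groove 1 of 5 (1 is at the mixer's -y end): where a seated tube's axis passes midway between the two rails, 59.8 mm above the bench; x axis along the groove
- groove2 (a point): V-groove 2 of 5 (1 is at the mixer's -y end): where a seated tube's axis passes midway between the two rails, 59.8 mm above the bench; x axis along the groove
- groove3 (a point): V-groove 3 of 5 (1 is at the mixer's -y end): where a seated tube's axis passes midway between the two rails, 59.8 mm above the bench; x axis along the groove
- groove4 (a point): V-groove 4 of 5 (1 is at the mixer's -y end): where a seated tube's axis passes midway between the two rails, 59.8 mm above the bench; x axis along the groove
- groove5 (a point): V-groove 5 of 5 (1 is at the mixer's -y end): where a seated tube's axis passes midway between the two rails, 59.8 mm above the bench; x axis along the groove
- lid (a joint): angle of the clear lid: 0 closed, 1.75 rad open and resting on its stop. Hinged along the top of the far (+x) wall, swings up and away from the robot. It weighs 250 g, turns freely, falls shut below 1.57 rad and falls back onto its stop above it
- lid_hinge (a point): middle of the lid's hinge line, fixed on the mixer at its x = 80 mm, 88 mm high; the hinge line runs along the mixer's y
- lid_bar (a point): middle of the lid's handle: a round steel bar 12 mm thick and 120 mm long along y, 40 mm ahead of the lid's front edge, in the plane of the lid, 200 mm from the hinge line. Can be pinched from above at any lid angle and turns between the fingers
- start_top (a point): middle of the top of the round green start button (32 mm across) on the console; pressed straight down 6 mm, springs back, fully down takes 3.5 N
- start (a joint): travel of the start button (m): 0 up, 0.006 fully pressed
- tube1: closed sample tube lying down, 118 mm long, 42 to 84 g: round white body 28 mm thick, orange square cap (28 by 28 mm) that hinders rolling, cone at the other end. Origin on its axis near the centre of mass; x along the tube to the cap: cap at x = +45 to +61 mm, round body -45 to +45, cone to -57. Starts on the mat, axis 17 mm above the bench. May be absent (None)
- tube2: closed sample tube lying down, 118 mm long, 42 to 84 g: round white body 28 mm thick, orange square cap (28 by 28 mm) that hinders rolling, cone at the other end. Origin on its axis near the centre of mass; x along the tube to the cap: cap at x = +45 to +61 mm, round body -45 to +45, cone to -57. Starts on the mat, axis 17 mm above the bench. May be absent (None)
- tube3: closed sample tube lying down, 118 mm long, 42 to 84 g: round white body 28 mm thick, orange square cap (28 by 28 mm) that hinders rolling, cone at the other end. Origin on its axis near the centre of mass; x along the tube to the cap: cap at x = +45 to +61 mm, round body -45 to +45, cone to -57. Starts on the mat, axis 17 mm above the bench. May be absent (None)
- tube4: closed sample tube lying down, 118 mm long, 42 to 84 g: round white body 28 mm thick, orange square cap (28 by 28 mm) that hinders rolling, cone at the other end. Origin on its axis near the centre of mass; x along the tube to the cap: cap at x = +45 to +61 mm, round body -45 to +45, cone to -57. Starts on the mat, axis 17 mm above the bench. May be absent (None)
- tube5: closed sample tube lying down, 118 mm long, 42 to 84 g: round white body 28 mm thick, orange square cap (28 by 28 mm) that hinders rolling, cone at the other end. Origin on its axis near the centre of mass; x along the tube to the cap: cap at x = +45 to +61 mm, round body -45 to +45, cone to -57. Starts on the mat, axis 17 mm above the bench. May be absent (None)
- mat: thin black rubber mat, 300 by 300 mm, 3 mm thick, fixed; the tubes lie on it at the start. Origin at the centre of its underside
- wire_rack: bystander: white wire rack, 80 by 220 mm, with some upright tubes, 108 mm high over all. Origin under its centre
- tip_box: bystander: black pipette tip box, 85 by 120 by 61 mm. Origin under its centre
- reagent: bystander: brown jar 70 mm in diameter, 130 mm high. Origin under its centre
There are look-alikes about, which are no part of the job. Leave any brown or yellow look-alike of the tube3 alone.

How it is judged:
By the outcome, as a careful person would: the job done as asked, in the order asked, and still so for the second after the job is handed in, with the robot touching nothing.
Of tube1, tube2, tube3, tube4, tube5 only 3 to 5 are there at a start; the rules pass over those that are not, and their reading is None.
At some moment in a run one of tube1, tube2, tube3, tube4, tube5 may be knocked a few centimetres aside while the robot is not near it.
Once in a run the grip may slacken for a moment while it holds something.
It also fails if it takes over 210 s, if anything falls off the work surface, if the arm or the gripper's body presses on something with over 40 N, if the wrist force passes 120 N, or if a joint passes its speed limit or range.

ROBOT

A 6-joint arm with a two-finger parallel gripper is mounted at the origin on the work surface. World frame = base frame: x ahead of the robot, y to its left, z up, the work surface at z = 0. Lengths are in m, angles in rad, forces in N, time in s.
With the tool pointing down it reaches from about 0.25 to 0.775 m from the base axis. Payload 4 kg.
Tool frame: the origin (TCP) lies midway between the tips of the shut fingers; the grasp point (between the pads) lies grip_point_offset behind it (grip_point_offset is the distance from the TCP to the grasp point, in m); z points along the fingers, y is the line along which they close (so a half turn about z gives the same grasp; the last joint's range is limited). The gripper opens to 94 mm and grips with 3 to 60 N. Pads are 16 mm wide; open, the fingers measure 119 mm over their backs; the gripper's body (75 mm by 177 mm) begins 78 mm behind the grasp point.
Start: joints at [-1.409, 0.087, 1.371, -0, 1.684, -0.103], TCP at [0.144, -0.531, 0.206] pointing down, gripper open.
Joint ranges: [-3.1, 3.1], [-0.76, 2.03], [0.27, 2.55], [-1.08, 4.22], [0.17, 2.65], [-2.57, 2.57]. Speed limits (rad/s): [2.79, 2.79, 3.14, 3.14, 3.14, 3.14].

INTERFACE

Orientations are given as [roll, pitch, yaw] about the fixed x, y, z axes, in that order (R = Rz(yaw) Ry(pitch) Rx(roll)).
In Python, from bench import * gives the robot as it stands. The module is installed in compiled form; this text tells all that it offers.
- The arm moves only by the tool apply_moves, never from a script. Its argument "commands" is a list of rows, each a list of 7 numbers: the turn, a rotation vector about the world's x, y, z in rad, then the shift along the world's x, y, z in m, then the opening in per cent of the stroke, from 0 (shut) to 100 (fully open). In form: [[ax, ay, az, x, y, z, jaw], ...]. A call has exactly 5 rows; each row is the pose to reach, as a shift and turn from the pose commanded when the call began; what a row does not reach only later rows make up. A row lasts 1/10 s, in which the tool goes at most 50 mm and 8.59 degrees, less where a joint would pass 70% of its speed; a pose out of reach is approached as far as the arm can. A call with a gripper value outside its range is refused whole. The fingers move at their own pace and stop on an object; the grip force is fixed at half the most. Time passes only in rows, so rows that repeat a pose let the fingers close, or fill a call up. It gives the time, the measured TCP pose, the force, the opening and the grip force at its end, in the units of the state.
- get_obs(): the state, without advancing time (a new reading comes with each control period).
- snapshot(name): name is "scene" or "top"; returns a dict with "pixels" (480x640x3 uint8, red, green, blue), "vertical_fov" (degrees; the focal length in pixels is half the picture's height over the tangent of half this angle, whatever the lens; pixels are square), "cx", "cy" (the principal point, pixels), "rvec" (rotation vector, rad) and "tvec" (3), from world to camera coordinates, as OpenCV has them. Camera axes: x right, y down, z forward; pixel columns grow to the right and rows downward; lengths in m; the calibration is good to about 2 mm. A picture is of the moment at which its call begins. There is no depth.
- close_job(): hands the job in; it is judged then, once.
Trained networks look in the newest picture that a camera, given by its name, has taken for a name from the list of things; names that differ only in an ending like _2 or _b are one class to them, and where a whole thing is asked for, a point or a joint stands for the part that bears it (a point fixed in the world has none). Each returns a list of dicts, best first, with "score" (0 to 1); they miss things now and then, are a little off and sometimes report something else, mostly with a low value. They report only what shows in the picture. A call takes as long as a camera call. They do not tell look-alikes from the thing itself.
- masks_of(camera, query): "mask" (480x640 bool, what is visible of it) and "extent" ([left, top, right, bottom] in pixels, round what is visible of it).
- place_of(camera, query): "pixel" ([column, row] in pixels: a listed point, or the origin of a listed thing).
The state is a dict: "time": time; "joint_positions": joint angles; "qvel": joint speeds; "joint_torque": joint torques, N m; "tool_pos": TCP position; "ee_rot": TCP orientation; "wrist_force": force on the tool from outside, world axes, zero at the start; "wrist_torque": the same for the moment, N m; "width": finger opening in m; "finger_force": force on a finger pad.
Only numpy, scipy, OpenCV 4.12 (cv2) and the standard library are available. Lean on these libraries where they do the work, as an engineer would, in place of code of your own. Each camera call takes 0.05 s, during which the arm holds its last target. There are 200 camera calls.

## Working session

There is one attempt and no reset: what is moved stays moved. The work goes in short steps, Python scripts to look and compute and a tool call to move; the robot and the scene stay as the last step left them, time stands still between calls to the robot, and variables do not carry over. Pictures are saved under pics/ and viewed, at most 14 in all, crops included, and the job is handed in when it is done.

Besides the shell and the picture viewer there is one more tool, called after "Request:" as a command line: name --pt "numbers of a row" for each row, then --argument value for the rest. apply_moves: Moves the arm, as the interface text tells. Its arguments: {"type":"object","properties":{"commands":{"type":"array"}},"required":["commands"]}

```bash
mkdir -p pics; cat > h.py <<'E'
from bench import *
import numpy as np, cv2
from scipy.spatial.transform import Rotation as R
def K(s):
    f=240/np.tan(np.radians(s["vertical_fov"])/2)
    return np.array([[f,0,s["cx"]],[0,f,s["cy"]],[0,0,1.]])
def proj(s,P):
    return cv2.projectPoints(np.asarray(P,float).reshape(-1,3),np.array(s["rvec"],float),np.array(s["tvec"],float),K(s),None)[0].reshape(-1,2)
def ray(s,px,z):
    Rm=cv2.Rodrigues(np.array(s["rvec"],float))[0]; t=np.array(s["tvec"],float)
    C=-Rm.T@t; d=Rm.T@np.linalg.inv(K(s))@np.array([px[0],px[1],1.])
    return C+d*(z-C[2])/d[2]
def save(s,n,crop=None,k=1):
    im=cv2.cvtColor(np.ascontiguousarray(s["pixels"]),cv2.COLOR_RGB2BGR)
    if crop: a,b,c,d=crop; im=im[b:d,a:c]
    if k!=1: im=cv2.resize(im,None,fx=k,fy=k,interpolation=cv2.INTER_CUBIC)
    cv2.imwrite("pics/"+n+".png",im)
E
python3 - <<'E'
from h import *
np.set_printoptions(precision=3,suppress=True)
o=get_obs(); print(o)
for c in("scene","top"):
    s=snapshot(c); save(s,c+"0"); print(c,s["vertical_fov"],s["cx"],s["cy"],s["rvec"],s["tvec"])
    for q,z in (("rail_front",.057),("rail_back",.057),("groove1",.0598),("groove3",.0598),("groove5",.0598),("lid_hinge",.088),("lid_bar",.088),("start_top",.066),("tube1",.017),("mat",0),("wire_rack",0),("tip_box",0),("reagent",0)):
        for d in place_of(c,q)[:9]:
            print(q,round(d["score"],2),np.round(d["pixel"]),ray(s,d["pixel"],z))
E
```

```text
{'time': 0.0, 'joint_positions': array([-1.409,  0.088,  1.372, -0.   ,  1.684, -0.103]), 'qvel': array([ 0.002, -0.002,  0.001, -0.001,  0.002,  0.002]), 'joint_torque': array([ -0.001, -34.019, -30.242,   0.072,   0.033,  -0.   ]), 'tool_pos': array([ 0.144, -0.53 ,  0.204]), 'ee_rot': array([-3.139, -0.   ,  0.265]), 'wrist_force': array([-0.644, -0.186, -0.204]), 'wrist_torque': array([ 0.022, -0.007,  0.022]), 'finger_force': 0.0, 'width': 0.0936485510615599}
scene 47.569821148974434 312.61161065615516 246.26966336472464 [ 1.084  2.387 -1.024] [ 0.323 -0.222  1.844]
rail_front 0.96 [348. 281.] [0.538 0.165 0.057]
rail_back 0.8 [340. 294.] [0.588 0.176 0.057]
groove1 0.81 [379. 305.] [0.555 0.277 0.06 ]
groove1 0.68 [344. 285.] [0.559 0.167 0.06 ]
groove1 0.64 [362. 294.] [0.554 0.221 0.06 ]
groove1 0.6 [310. 267.] [0.569 0.059 0.06 ]
groove3 0.81 [379. 305.] [0.555 0.277 0.06 ]
groove3 0.68 [344. 285.] [0.559 0.167 0.06 ]
groove3 0.64 [362. 294.] [0.554 0.221 0.06 ]
groove3 0.6 [310. 267.] [0.569 0.059 0.06 ]
groove5 0.81 [379. 305.] [0.555 0.277 0.06 ]
groove5 0.68 [344. 285.] 
[... 1985 characters left out ...]
  0.173 0.088]
lid_hinge 0.4 [133. 290.] [0.405 0.495 0.088]
lid_bar 0.82 [259. 275.] [0.438 0.162 0.088]
start_top 0.69 [186. 251.] [0.509 0.365 0.066]
tube1 0.95 [508. 273.] [ 0.435 -0.539  0.017]
tube1 0.93 [459. 270.] [ 0.445 -0.398  0.017]
tube1 0.88 [412. 218.] [ 0.599 -0.271  0.017]
tube1 0.71 [416. 273.] [ 0.441 -0.275  0.017]
tube1 0.64 [377. 226.] [ 0.577 -0.17   0.017]
tube1 0.61 [463. 334.] [ 0.267 -0.397  0.017]
mat 0.93 [415. 248.] [ 0.513 -0.28   0.   ]
mat 0.3 [416. 274.] [ 0.438 -0.28   0.   ]
wire_rack 0.59 [385. 163.] [ 0.772 -0.204  0.   ]
tip_box 0.57 [251. 201.] [0.661 0.195 0.   ]
tip_box 0.55 [235. 168.] [0.764 0.245 0.   ]
reagent 0.77 [133. 290.] [0.41  0.532 0.   ]
```

View pics/top0.png

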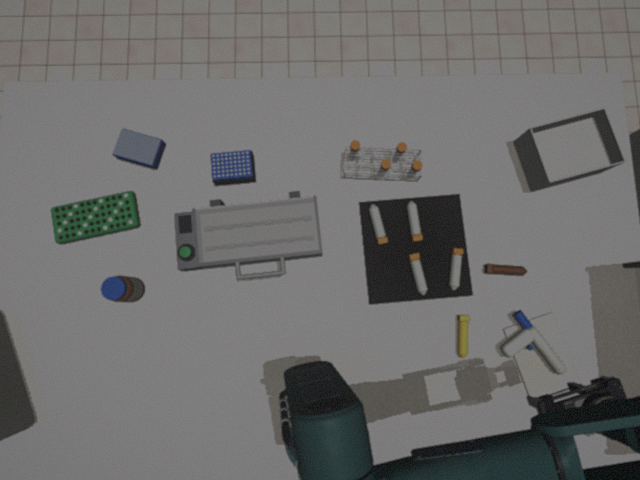

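View pics/scene0.png

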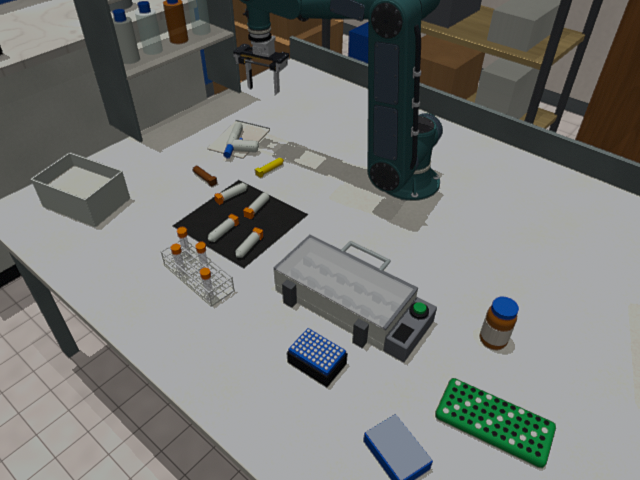

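The top view shows four white tubes with orange caps on the mat, at (378,226), (415,220), (418,273) and (456,268).

Look-alikes:
- brown tube at (505,269)
- yellow tube at (463,334)
- blue-capped white tubes at (522,320) and (540,350)
- orange-capped tubes standing in the wire rack at (385,163)

I choose the four lying on the mat. Next I fit the mixer and tube poses.

```bash
cat > fit.py <<'E'
from h import *
from scipy.optimize import least_squares
def orange(im):
    h=cv2.cvtColor(np.ascontiguousarray(im),cv2.COLOR_RGB2HSV); return (h[...,0]>4)&(h[...,0]<20)&(h[...,1]>140)&(h[...,2]>90)
def mixer_pts(p,L):
    c,s=np.cos(p[2]),np.sin(p[2]); L=np.asarray(L,float)
    return np.c_[p[0]+c*L[:,0]-s*L[:,1],p[1]+s*L[:,0]+c*L[:,1],L[:,2]]
def tubes(s,cam="top",z=.017):
    out=[]
    o=orange(s["pixels"])
    for d in masks_of(cam,"tube1"):
        m=d["mask"]; 
        if m.sum()<60 or d["score"]<.3: continue
        P=np.array([ray(s,q,z)[:2] for q in np.argwhere(m)[:,::-1]])
        c,w,v=cv2.PCACompute2(P,mean=None)
        a=v[0]; t=(P-c)@a; n=(P-c)@v[1]
        cap=np.array([ray(s,q,z)[:2] for q in np.argwhere(m&o)[:,::-1]])
        sg=1
        if len(cap)>5: sg=np.sign((cap.mean(0)-c[0])@a)
        lo,hi=np.percentile(t,[.5,99.5]); a2=a*sg
        mid=c[0]+a*(lo+hi)/2+v[1]*np.mean(np.percentile(n,[1,99]))
        out.append((d["score"],mid-a2*.002,np.arctan2(a2[1],a2[0]),hi-lo,len(cap),d["extent"]))
    return out
E
python3 - <<'E'
from fit import *
import bench; print(getattr(bench,"grip_point_offset",None), [n for n in dir(bench) if n[0]!="_"])
np.set_printoptions(precision=3,suppress=True)
T=snapshot("top"); S=snapshot("scene")
obs=[]
for c,s in(("top",T),("scene",S)):
    for q,L in (("rail_front",(-.028,0,.057)),("rail_back",(.028,0,.057)),("lid_hinge",(.08,0,.088)),("lid_bar",(-.12,0,.088))):
        d=place_of(c,q)
        if d: obs.append((s,L,d[0]["pixel"]))
    for d in place_of(c,"groove1"):
        P=ray(s,d["pixel"],.0598); 
        k=np.round((P[1]-.167)/.056); 
        if d["score"]>.5 and abs(P[1]-.167-k*.056)<.012 and abs(P[0]-.56)<.02: obs.append((s,(0,k*.056,.0598),d["pixel"]))
f=lambda p:np.concatenate([(proj(s,mixer_pts(p,[L]))-px).ravel() for s,L,px in obs])
r=least_squares(f,[.56,.167,.08],loss="soft_l1"); print(r.x,len(obs)); print(f(r.x).reshape(-1,2))
p=r.x
for s,n,c in((T,"mt",(160,170,340,300)),(S,"ms",(250,210,450,370))):
    im=s["pixels"].copy(); s=dict(s); k=4
    im=cv2.resize(im,None,fx=k,fy=k,interpolation=cv2.INTER_CUBIC)
    for L in [(x,y,.085) for x in(-.08,.08) for y in(-.17,.17)]+[(x,y,.057) for x in(-.028,.028) for y in(-.112,0,.112)]+[(-.12,y,.088) for y in(-.06,0,.06)]+[(.08,0,.088)]:
        q=proj(s,mixer_pts(p,[L]))[0]; cv2.circle(im,tuple(int(v*k+k/2) for v in q),3,(255,0,0),-1)
    cv2.imwrite(f"pics/{n}.png",cv2.cvtColor(im[c[1]*k:c[3]*k,c[0]*k:c[2]*k],cv2.COLOR_RGB2BGR))
for t in tubes(T): print(t)
print("scene")
for t in tubes(S,"scene"): print(t)
save(T,"tc",(350,185,480,315),5)
E
```

```text
0.0188 ['IKError', 'close_job', 'get_obs', 'grip_point_offset', 'masks_of', 'place_of', 'snapshot']
[0.559 0.169 0.093] 17
[[-2.177  0.417]
 [ 4.35   1.14 ]
 [ 2.013 -1.454]
 [ 0.771  0.604]
 [-0.508 -0.779]
 [ 0.845 -1.057]
 [-1.208  0.779]
 [-3.448 -0.889]
 [-1.789 -2.215]
 [-1.063 -3.495]
 [ 0.091 -1.071]
 [-0.897 -0.239]
 [ 2.672 -0.823]
 [-1.646  1.392]
 [ 0.099  3.155]
 [ 0.806 -4.128]
 [ 1.856 -0.386]]Traceback (most recent call last):
  File "<stdin>", line 23, in <module>
  File "fit.py", line 16, in tubes
    a=v[0]; t=(P-c)@a; n=(P-c)@v[1]
              ~~~~~^~
ValueError: matmul: Input operand 1 has a mismatch in its core dimension 0, with gufunc signature (n?,k),(k,m?)->(n?,m?) (size 1 is different from 2)
```

```bash
sed -i 's/c,w,v=cv2.PCA/c,v,w=cv2.PCA/' fit.py
python3 - <<'E'
from fit import *
np.set_printoptions(precision=3,suppress=True)
T=snapshot("top"); S=snapshot("scene")
for t in tubes(T): print(t)
print("scene")
for t in tubes(S,"scene"): print(t)
a=cv2.imread("pics/mt.png")
save(T,"tc",(350,185,480,315),4)
b=cv2.imread("pics/tc.png"); b=cv2.resize(b,(520,520))
cv2.imwrite("pics/mt.png",a)
E
```

```text
(0.95, array([ 0.436, -0.28 ]), np.float64(0.20971789748684797), np.float64(0.11331216621229848), 31, [405.0, 252.5, 426.6, 293.7])
(0.87, array([ 0.59 , -0.275]), np.float64(-3.03310477103288), np.float64(0.11740856954808634), 37, [406.0, 200.5, 423.2, 242.3])
(0.81, array([ 0.585, -0.169]), np.float64(-2.9167754878927594), np.float64(0.11535421511009902), 24, [370.4, 205.7, 386.0, 244.2])
(0.79, array([ 0.264, -0.396]), np.float64(-0.10986840354216225), np.float64(0.10795418133555437), 0, [459.3, 311.2, 470.5, 355.3])
(0.78, array([ 0.449, -0.386]), np.float64(-0.14989301012602216), np.float64(0.11425340172412832), 31, [449.5, 247.2, 462.0, 290.7])
(0.67, array([ 0.444, -0.532]), np.float64(1.4796949700089423), np.float64(0.12010373110531829), 0, [482.9, 265.7, 525.6, 279.2])
scene
(0.84, array([ 0.452, -0.388]), np.float64(-0.12488965773286476), np.float64(0.11848092713455341), 42, [213.5, 183.0, 246.8, 204.9])
(0.73, array([ 0.581, -0.17 ]), np.float64(-2.889684381066006), np.float64(0.1251401469025426), 38, [233.0, 231.4, 265.9, 257.2])
(0.71, array([ 0.268, -0.395]), np.float64(-0.040143006891738636), np.float64(0.11871917708342665), 0, [254.4, 160.3, 284.4, 175.5])
(0.55, array([ 0.591, -0.275]), np.float64(-3.012175345930317), np.float64(0.12499885136856065), 25, [206.3, 217.1, 238.7, 239.3])
(0.54, array([ 0.442, -0.282]), np.float64(0.2795289403684082), np.float64(0.13075293305027225), 63, [242.3, 193.1, 273.2, 221.1])
(0.48, array([ 0.447, -0.521]), np.float64(-1.7337942956026176), np.float64(0.1372419681745248), 48, [190.2, 164.8, 215.6, 189.5])
```

View pics/mt.png

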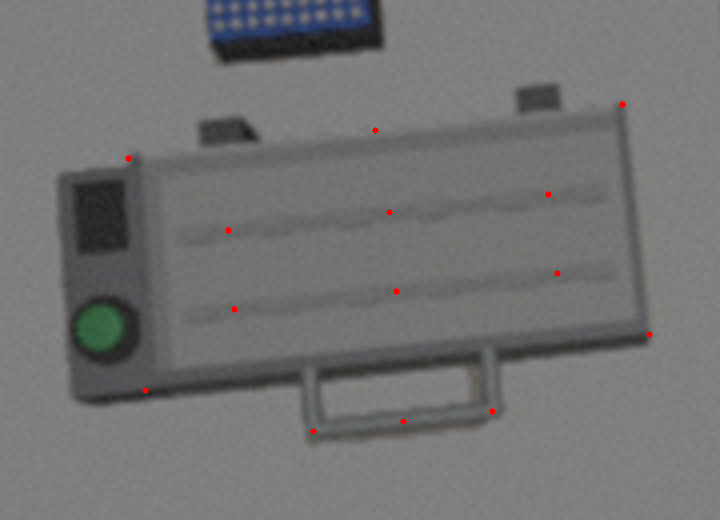

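View pics/tc.png

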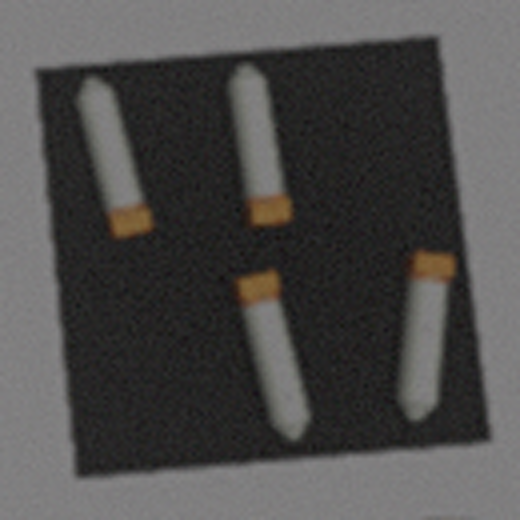

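The mixer fit matches the picture to about 3 mm. The four chosen tubes each have an orange cap, a white body and a cone. I'm moving above the lid bar.

Request:
apply_moves --pt "0 0 0.07 0.015 0.034 0 100" --pt "0 0 0.14 0.03 0.069 0 100" --pt "0 0 0.21 0.044 0.103 0 100" --pt "0 0 0.28 0.059 0.138 0 100" --pt "0 0 0.35 0.074 0.172 0 100"

```text
time: 2.75
tool_pos: [0.2183, -0.3574, 0.2056]
ee_rot: [3.141, -0.0, 0.617]
wrist_force: [0.1, -0.6, 0.1]
width: 0.0937
finger_force: 0.0
```

Request:
apply_moves --pt "0 0 0.07 0.015 0.034 0 100" --pt "0 0 0.14 0.03 0.069 0 100" --pt "0 0 0.21 0.044 0.103 0 100" --pt "0 0 0.28 0.059 0.138 0 100" --pt "0 0 0.35 0.074 0.172 0 100"

```text
time: 3.25
tool_pos: [0.2922, -0.1854, 0.2058]
ee_rot: [3.14, -0.0, 0.967]
wrist_force: [0.2, 0.7, -0.3]
width: 0.0941
finger_force: 0.0
```

Request:
apply_moves --pt "0 0 0.07 0.015 0.034 0 100" --pt "0 0 0.14 0.03 0.069 0 100" --pt "0 0 0.21 0.044 0.103 0 100" --pt "0 0 0.28 0.059 0.138 0 100" --pt "0 0 0.35 0.074 0.172 0 100"

```text
time: 3.75
tool_pos: [0.3663, -0.0133, 0.2059]
ee_rot: [3.14, 0.0, 1.318]
wrist_force: [0.5, -0.3, 0.3]
width: 0.0943
finger_force: 0.0
```

Request:
apply_moves --pt "0 0 0.07 0.015 0.034 0 100" --pt "0 0 0.14 0.03 0.069 0 100" --pt "0 0 0.21 0.044 0.103 0 100" --pt "0 0 0.28 0.059 0.138 0 100" --pt "0 0 0.35 0.074 0.172 0 100"

```text
time: 4.25
tool_pos: [0.4403, 0.1589, 0.2057]
ee_rot: [3.141, 0.0, 1.668]
wrist_force: [0.9, 0.0, -0.1]
width: 0.0939
finger_force: 0.0
```

Request:
apply_moves --pt "0 0 0 0 0 -0.03 40" --pt "0 0 0 0 0 -0.06 40" --pt "0 0 0 0 0 -0.08 40" --pt "0 0 0 0 0 -0.09 40" --pt "0 0 0 0 0 -0.09 40"

```text
time: 4.75
tool_pos: [0.439, 0.1569, 0.1141]
ee_rot: [-3.139, 0.0, 1.665]
wrist_force: [-0.3, 0.4, -0.1]
width: 0.0572
finger_force: 0.0
```

Request:
apply_moves --pt "0 0 0 0 0 -0.012 40" --pt "0 0 0 0 0 -0.024 40" --pt "0 0 0 0 0 -0.036 40" --pt "0 0 0 0 0 -0.046 40" --pt "0 0 0 0 0 -0.046 40"

```text
time: 5.25
tool_pos: [0.4385, 0.1568, 0.0674]
ee_rot: [-3.138, 0.001, 1.665]
wrist_force: [-0.5, -0.2, 0.3]
width: 0.0375
finger_force: 0.0
```

Request:
apply_moves --pt "0 0 0 0 0 0 0" --pt "0 0 0 0 0 0 0" --pt "0 0 0 0 0 0 0" --pt "0 0 0 0 0 0 0" --pt "0 0 0 0 0 0 0"

```text
time: 5.75
tool_pos: [0.44, 0.1572, 0.0701]
ee_rot: [3.141, -0.0, 1.665]
wrist_force: [-2.1, -1.0, 1.5]
width: 0.0114
finger_force: 30.0
```

```bash
cat > arc.py <<'E'
import numpy as np,sys
a,b,n=map(float,sys.argv[1:4]); jaw=sys.argv[4]; psi=.093;r=.2
t=np.linspace(a,b,int(n)*5+1); P=np.c_[-r*np.cos(t)*np.cos(psi),-r*np.cos(t)*np.sin(psi),r*np.sin(t)]
for i in range(int(n)):
    print([[0,0,0]+[round(float(v),4) for v in P[5*i+k]-np.round(P[5*i],4)]+[int(jaw)] for k in range(1,6)])
E
python3 arc.py 0 1.72 5 0
```

```text
[[0, 0, 0, 0.0004, 0.0001, 0.0137, 0], [0, 0, 0, 0.0018, 0.0002, 0.0274, 0], [0, 0, 0, 0.0042, 0.0004, 0.041, 0], [0, 0, 0, 0.0075, 0.0007, 0.0543, 0], [0, 0, 0, 0.0116, 0.0011, 0.0675, 0]]
[[0, 0, 0, 0.0051, 0.0005, 0.0127, 0], [0, 0, 0, 0.011, 0.001, 0.0251, 0], [0, 0, 0, 0.0178, 0.0017, 0.0371, 0], [0, 0, 0, 0.0253, 0.0024, 0.0486, 0], [0, 0, 0, 0.0337, 0.0032, 0.0595, 0]]
[[0, 0, 0, 0.009, 0.0008, 0.0103, 0], [0, 0, 0, 0.0188, 0.0017, 0.02, 0], [0, 0, 0, 0.0291, 0.0027, 0.029, 0], [0, 0, 0, 0.0401, 0.0037, 0.0372, 0], [0, 0, 0, 0.0516, 0.0048, 0.0447, 0]]
[[0, 0, 0, 0.012, 0.0011, 0.0066, 0], [0, 0, 0, 0.0244, 0.0022, 0.0124, 0], [0, 0, 0, 0.0372, 0.0034, 0.0174, 0], [0, 0, 0, 0.0503, 0.0047, 0.0214, 0], [0, 0, 0, 0.0637, 0.0059, 0.0245, 0]]
[[0, 0, 0, 0.0135, 0.0013, 0.0022, 0], [0, 0, 0, 0.0271, 0.0025, 0.0035, 0], [0, 0, 0, 0.0408, 0.0038, 0.0038, 0], [0, 0, 0, 0.0545, 0.0051, 0.0032, 0], [0, 0, 0, 0.0681, 0.0064, 0.0016, 0]]
```

Request:
apply_moves --pt "0 0 0 0.0004 0 0.0137 0" --pt "0 0 0 0.0018 0.0002 0.0274 0" --pt "0 0 0 0.0042 0.0004 0.041 0" --pt "0 0 0 0.0075 0.0007 0.0543 0" --pt "0 0 0 0.0116 0.0011 0.0675 0"

```text
time: 6.25
tool_pos: [0.4513, 0.1581, 0.1382]
ee_rot: [-3.141, 0.0, 1.665]
wrist_force: [0.6, 0.3, -2.2]
width: 0.011
finger_force: 30.0
```

Request:
apply_moves --pt "0 0 0 0.005 0.0005 0.0127 0" --pt "0 0 0 0.011 0.001 0.025 0" --pt "0 0 0 0.0178 0.0017 0.037 0" --pt "0 0 0 0.0253 0.0024 0.0486 0" --pt "0 0 0 0.0337 0.0032 0.0595 0"

```text
time: 6.75
tool_pos: [0.4832, 0.161, 0.1979]
ee_rot: [-3.136, 0.001, 1.665]
wrist_force: [-6.4, -1.6, 2.1]
width: 0.0109
finger_force: 30.0
```

Request:
apply_moves --pt "0 0 0 0.009 0.0008 0.0103 0" --pt "0 0 0 0.0188 0.0017 0.02 0" --pt "0 0 0 0.029 0.0027 0.029 0" --pt "0 0 0 0.04 0.0037 0.0372 0" --pt "0 0 0 0.0516 0.0048 0.0447 0"

```text
time: 7.25
tool_pos: [0.5355, 0.1656, 0.2448]
ee_rot: [-3.14, 0.001, 1.665]
wrist_force: [-5.3, -2.4, 4.9]
width: 0.0109
finger_force: 30.0
```

Request:
apply_moves --pt "0 0 0 0.012 0.0011 0.0066 0" --pt "0 0 0 0.0244 0.0022 0.0124 0" --pt "0 0 0 0.0372 0.0034 0.0174 0" --pt "0 0 0 0.0503 0.0047 0.0214 0" --pt "0 0 0 0.0637 0.0059 0.0245 0"

```text
time: 7.75
tool_pos: [0.6007, 0.1714, 0.2683]
ee_rot: [3.141, 0.001, 1.664]
wrist_force: [-2.2, -1.4, -0.7]
width: 0.0108
finger_force: 30.0
```

Request:
apply_moves --pt "0 0 0 0.0135 0.0013 0.0022 0" --pt "0 0 0 0.0271 0.0025 0.0035 0" --pt "0 0 0 0.0408 0.0038 0.0038 0" --pt "0 0 0 0.0545 0.005 0.0032 0" --pt "0 0 0 0.068 0.0064 0.0016 0"

```text
time: 8.25
tool_pos: [0.6689, 0.1775, 0.2688]
ee_rot: [-3.141, 0.002, 1.664]
wrist_force: [-0.2, -3.2, 1.7]
width: 0.011
finger_force: 30.0
```

Request:
apply_moves --pt "0 0 0 0 0 0 0" --pt "0 0 0 0 0 0 0" --pt "0 0 0 0 0 0 20" --pt "0 0 0 0 0 0 40" --pt "0 0 0 0 0 0 40"

```text
time: 8.75
tool_pos: [0.6678, 0.1791, 0.2672]
ee_rot: [-3.141, -0.001, 1.666]
wrist_force: [0.5, 0.1, 0.1]
width: 0.0316
finger_force: 0.0
```

Request:
apply_moves --pt "0 0 0 0 0 0 40" --pt "0 0 0 0 0 0.015 40" --pt "0 0 0 0 0 0.03 40" --pt "0 0 0 0 0 0.05 40" --pt "0 0 0 0 0 0.06 40"

```text
time: 9.25
tool_pos: [0.6685, 0.1789, 0.3294]
ee_rot: [3.139, -0.0, 1.665]
wrist_force: [0.9, -0.2, 0.2]
width: 0.0376
finger_force: 0.0
```

Request:
apply_moves --pt "0 0 0 -0.03 -0.02 0 60" --pt "0 0 0 -0.06 -0.06 0 100" --pt "0 0 0 -0.08 -0.1 0 100" --pt "0 0 0 -0.1 -0.14 0 100" --pt "0 0 0 -0.12 -0.18 0 100"

```text
time: 9.75
tool_pos: [0.5472, -0.0025, 0.3272]
ee_rot: [3.142, -0.0, 1.666]
wrist_force: [1.0, -0.7, 0.4]
width: 0.0741
finger_force: 0.0
```

```bash
python3 - <<'E'
from fit import *
np.set_printoptions(precision=3,suppress=True)
T=snapshot("top"); S=snapshot("scene")
save(S,"s1",(190,130,450,380),2.4)
for c,s in(("top",T),("scene",S)):
    print(c)
    for q,z in (("rail_front",.057),("rail_back",.057),("groove1",.0598),("lid_bar",.285),("start_top",.066)):
        for d in place_of(c,q)[:6]:
            if d["score"]>.5: print(q,round(d["score"],2),np.round(d["pixel"]),ray(s,d["pixel"],z)[:2])
    for t in tubes(s,c): print(*t[:5])
E
```

```text
top
rail_front 0.82 [261. 242.] [0.532 0.159]
rail_back 0.95 [257. 221.] [0.592 0.172]
groove1 0.9 [239. 235.] [0.554 0.219]
groove1 0.75 [299. 228.] [0.567 0.053]
groove1 0.66 [258. 232.] [0.559 0.168]
groove1 0.65 [217. 240.] [0.54  0.282]
groove1 0.61 [277. 233.] [0.557 0.114]
lid_bar 0.96 [236. 167.] [0.677 0.186]
start_top 0.54 [183. 251.] [0.511 0.373]
0.95 [ 0.449 -0.386] -0.17271780132530398 0.11706792175656902 38
0.94 [ 0.583 -0.169] -2.903718504735245 0.11195493871856131 37
0.92 [ 0.591 -0.276] -3.0239062954599416 0.1151488636228258 38
0.71 [ 0.436 -0.28 ] 0.19286604833432067 0.11634727293919911 41
0.71 [ 0.262 -0.395] -0.07577224427959253 0.11172996582339886 0
0.62 [ 0.443 -0.531] 1.4811789618141484 0.1173602254132138 0
0.53 [0.614 0.215] 1.5557018783031649 0.38747493166252006 0
scene
rail_front 0.95 [348. 279.] [0.532 0.162]
rail_front 0.73 [418. 306.] [0.489 0.351]
groove1 0.94 [342. 284.] [0.56  0.162]
groove1 0.9 [307. 269.] [0.578 0.057]
groove1 0.79 [363. 295.] [0.554 0.225]
groove1 0.78 [382. 309.] [0.559 0.289]
groove1 0.67 [327. 278.] [0.568 0.118]
lid_bar 0.96 [313. 249.] [0.687 0.173]
start_top 0.63 [420. 306.] [0.494 0.36 ]
0.6 [ 0.276 -0.397] 0.00550739513626341 0.10798866360036338 0
0.59 [ 0.591 -0.274] -2.9946783810092232 0.12267280733596937 33
0.58 [ 0.439 -0.28 ] 0.23217732572213817 0.1256803301030109 68
0.56 [ 0.582 -0.169] -2.8798464256868903 0.12752585934113095 40
0.55 [ 0.451 -0.388] -0.09895367294305629 0.11599818088469588 55
0.46 [ 0.447 -0.521] -1.6906341329185173 0.13337915652120202 84
```

The lid is open: the bar is at about (.675,.18) and 285 mm high, as expected. Next is the tube at (.583,-.170).

Request:
apply_moves --pt "0 0 -0.142 0.003 -0.017 -0.022 75" --pt "0 0 -0.285 0.007 -0.034 -0.045 75" --pt "0 0 -0.428 0.01 -0.05 -0.068 75" --pt "0 0 -0.57 0.014 -0.067 -0.09 75" --pt "0 0 -0.712 0.017 -0.084 -0.114 75"

```text
time: 10.95
tool_pos: [0.5659, -0.086, 0.2126]
ee_rot: [3.141, -0.0, 0.947]
wrist_force: [-0.7, 0.3, 0.0]
width: 0.0701
finger_force: 0.0
```

Request:
apply_moves --pt "0 0 -0.142 0.003 -0.017 -0.022 75" --pt "0 0 -0.285 0.007 -0.034 -0.045 75" --pt "0 0 -0.428 0.01 -0.05 -0.068 75" --pt "0 0 -0.57 0.014 -0.067 -0.09 75" --pt "0 0 -0.712 0.017 -0.084 -0.114 75"

```text
time: 11.45
tool_pos: [0.583, -0.17, 0.0986]
ee_rot: [3.141, -0.001, 0.235]
wrist_force: [-0.5, -0.5, 0.6]
width: 0.0706
finger_force: 0.0
```

```bash
python3 - <<'E'
from fit import *
np.set_printoptions(precision=3,suppress=True)
o=get_obs(); print(o["tool_pos"],o["ee_rot"],o["width"])
S=snapshot("scene"); save(S,"s2",(160,130,450,350),2.7)
E
```

```text
[ 0.583 -0.17   0.099] [ 3.141 -0.001  0.235] 0.07056170807257754
```

View pics/s2.png

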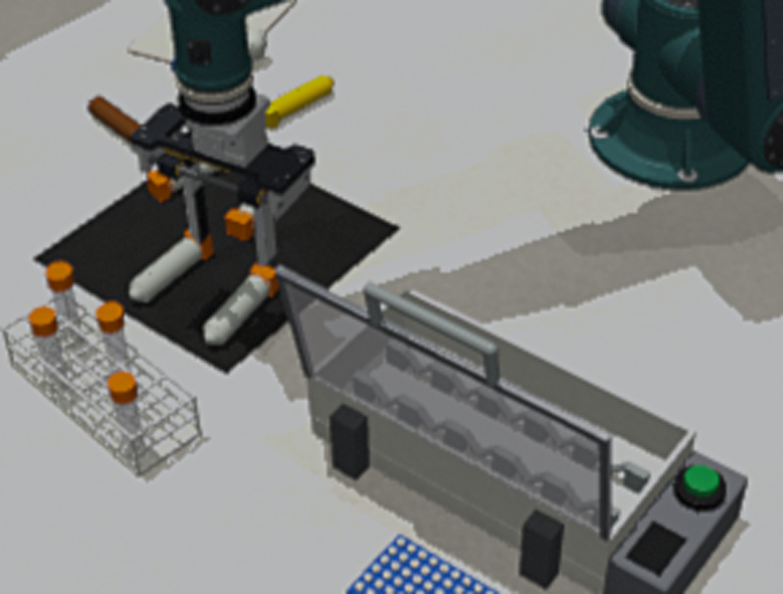

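The lid stands open on its stop with the rails visible behind it. The gripper is above the right-hand tube (crop pixel (240,310)), with its fingers on either side, so I descend and grip.

Request:
apply_moves --pt "0 0 0 0 0 -0.025 75" --pt "0 0 0 0 0 -0.05 75" --pt "0 0 0 0 0 -0.075 75" --pt "0 0 0 0 0 -0.092 75" --pt "0 0 0 0 0 -0.092 75"

```text
time: 12.0
tool_pos: [0.5813, -0.1684, 0.0053]
ee_rot: [-3.139, 0.003, 0.243]
wrist_force: [-0.7, -0.1, 0.6]
width: 0.0703
finger_force: 0.0
```

Request:
apply_moves --pt "0 0 0 0 0 0 0" --pt "0 0 0 0 0 0 0" --pt "0 0 0 0 0 0 0" --pt "0 0 0 0 0 0 0" --pt "0 0 0 0 0 0 0"

```text
time: 12.5
tool_pos: [0.5828, -0.1696, 0.0079]
ee_rot: [3.141, -0.001, 0.241]
wrist_force: [-0.3, -0.5, -0.1]
width: 0.034
finger_force: 0.0
```

Request:
apply_moves --pt "0 0 0 0 0 0 0" --pt "0 0 0 0 0 0.015 0" --pt "0 0 0 0 0 0.04 0" --pt "0 0 0 0 0 0.08 0" --pt "0 0 0 0 0 0.12 0"

```text
time: 13.0
tool_pos: [0.5819, -0.1692, 0.1287]
ee_rot: [-3.141, 0.001, 0.241]
wrist_force: [0.7, 0.3, -0.4]
width: 0.0272
finger_force: 30.0
```

```bash
python3 - <<'E'
from fit import *
np.set_printoptions(precision=3,suppress=True)
for c in("top","scene"):
    s=snapshot(c); 
    for t in tubes(s,c,.14): print(c,*t[:5])
    save(s,"h1"+c,(180,130,340,290) if c=="scene" else (340,160,480,300),4)
a=[cv2.imread(f"pics/h1{c}.png") for c in("top","scene")]
cv2.imwrite("pics/h1.png",np.hstack([cv2.resize(x,(400,400)) for x in a]))
E
```

```text
top 0.77 [ 0.44  -0.348] -0.1647192033913726 0.10529068680079334 39
top 0.75 [ 0.437 -0.479] 1.485156243733392 0.10576882863604528 0
top 0.7 [ 0.269 -0.357] -0.08269206237182022 0.10126062222902348 0
top 0.55 [ 0.416 -0.256] 0.11446056183936847 0.07385560935052776 0
top 0.51 [ 0.546 -0.177] -3.0645565282522713 0.04376247031567821 48
scene 0.82 [ 0.678 -0.161] 0.19230080147016848 0.09671982131710413 0
scene 0.75 [ 0.552 -0.38 ] -1.769029701078327 0.12070316100830406 56
scene 0.64 [ 0.544 -0.156] 0.27695028884090556 0.09721650622137396 7
scene 0.58 [ 0.579 -0.173] -2.925707993840302 0.13166122958802184 31
scene 0.58 [ 0.375 -0.265] -0.05800253867728403 0.09233985926759614 0
scene 0.46 [ 0.575 -0.269] 0.2789026602569896 0.07525535888261223 68
```

View pics/h1.png

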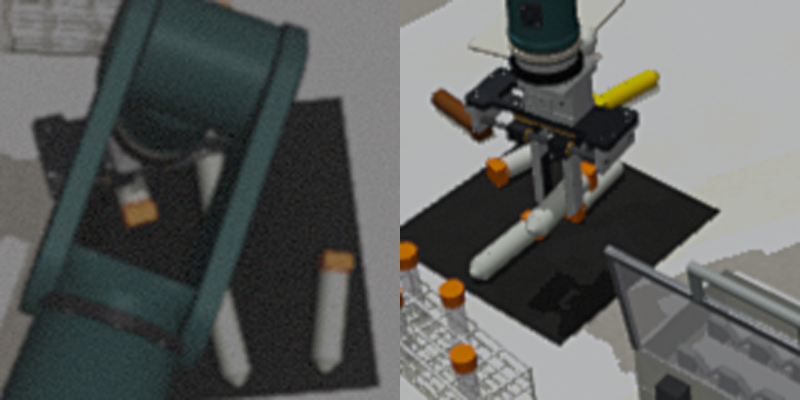

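The tube is held level near its middle. I'm carrying it to groove 4.

Request:
apply_moves --pt "0 0 -0.03 -0.02 0.02 0 0" --pt "0 0 -0.06 -0.035 0.05 0 0" --pt "0 0 -0.09 -0.04 0.085 0 0" --pt "0 0 -0.12 -0.04 0.12 0 0" --pt "0 0 -0.148 -0.04 0.155 0 0"

```text
time: 13.7
tool_pos: [0.5407, -0.0131, 0.125]
ee_rot: [-3.141, 0.004, 0.091]
wrist_force: [-0.3, 0.0, -0.9]
width: 0.0272
finger_force: 30.0
```

Request:
apply_moves --pt "0 0 0 0 0.045 0 0" --pt "0 0 0 0 0.09 0 0" --pt "0 0 0 0.004 0.135 0 0" --pt "0 0 0 0.008 0.18 0 0" --pt "0 0 0 0.011 0.22 0 0"

```text
time: 14.2
tool_pos: [0.5519, 0.2074, 0.1248]
ee_rot: [3.141, 0.004, 0.093]
wrist_force: [-0.1, -1.2, -1.1]
width: 0.0273
finger_force: 30.0
```

Request:
apply_moves --pt "0 0 0 0 0.02 0 0" --pt "0 0 0 0 0.02 0 0" --pt "0 0 0 0 0.02 -0.015 0" --pt "0 0 0 0 0.02 -0.03 0" --pt "0 0 0 0 0.02 -0.045 0"

```text
time: 14.7
tool_pos: [0.5527, 0.2239, 0.0797]
ee_rot: [3.141, 0.003, 0.091]
wrist_force: [0.4, 0.2, -0.2]
width: 0.0269
finger_force: 30.0
```

Request:
apply_moves --pt "0 0 0 0 0 -0.01 0" --pt "0 0 0 0 0 -0.018 0" --pt "0 0 0 0 0 -0.024 0" --pt "0 0 0 0 0 -0.028 0" --pt "0 0 0 0 0 -0.028 0"

```text
time: 15.2
tool_pos: [0.5536, 0.2254, 0.0542]
ee_rot: [3.141, -0.0, 0.093]
wrist_force: [0.5, 0.8, -0.2]
width: 0.0268
finger_force: 30.0
```

Request:
apply_moves --pt "0 0 0 0 0 -0.002 0" --pt "0 0 0 0 0 -0.004 0" --pt "0 0 0 0 0 -0.004 0" --pt "0 0 0 0 0 -0.004 0" --pt "0 0 0 0 0 -0.004 0"

```text
time: 15.7
tool_pos: [0.5547, 0.2246, 0.0527]
ee_rot: [3.14, -0.003, 0.093]
wrist_force: [-1.4, -4.0, 6.1]
width: 0.0272
finger_force: 30.0
```

Request:
apply_moves --pt "0 0 0 0 0 0 40" --pt "0 0 0 0 0 0 40" --pt "0 0 0 0 0 0 40" --pt "0 0 0 0 0 0 40" --pt "0 0 0 0 0 0 40"

```text
time: 16.2
tool_pos: [0.5534, 0.2257, 0.0501]
ee_rot: [3.142, 0.0, 0.093]
wrist_force: [-0.0, -0.2, -0.4]
width: 0.0378
finger_force: 0.0
```

Request:
apply_moves --pt "0 0 0 0 0 0.015 40" --pt "0 0 0 0 0 0.03 40" --pt "0 0 0 0 0 0.06 40" --pt "0 0 0 0 0 0.08 50" --pt "0 0 0 0 0 0.08 60"

```text
time: 16.7
tool_pos: [0.5565, 0.2265, 0.1365]
ee_rot: [-3.14, -0.01, 0.093]
wrist_force: [0.1, 1.4, 0.8]
width: 0.0502
finger_force: 0.0
```

Request:
apply_moves --pt "0 0 0 0 -0.045 0 60" --pt "0 0 0 0 -0.09 0 60" --pt "0 0 0 0 -0.135 0 60" --pt "0 0 0 0 -0.18 0 60" --pt "0 0 0 0 -0.225 0 60"

```text
time: 17.2
tool_pos: [0.553, -0.001, 0.13]
ee_rot: [3.142, 0.0, 0.093]
wrist_force: [1.2, -0.4, 0.1]
width: 0.0566
finger_force: 0.0
```

```bash
cat > look.py <<'E'
from fit import *
import sys
np.set_printoptions(precision=3,suppress=True)
o=get_obs(); print(o["tool_pos"],o["ee_rot"][2])
G=mixer_pts([.559,.169,.093],[(0,.056*(k-3),.0598) for k in range(1,6)])[:,:2]
for c in("top","scene"):
    s=snapshot(c); print(c)
    for t in tubes(s,c): print("mat",*t[:5])
    for t in tubes(s,c,.0598):
        i=np.argmin(np.linalg.norm(G-t[1],axis=1)); d=t[1]-G[i]
        if np.linalg.norm(d)<.04:
            cc,ss=np.cos(.093),np.sin(.093); print(" groove",i+1,"dx dy mm",np.round(1000*np.array([cc*d[0]+ss*d[1],-ss*d[0]+cc*d[1]])),"yaw",round(t[2]-.093,2),"len",round(t[3],3))
    save(s,sys.argv[1]+c,(240,200,460,365) if c=="scene" else (160,170,340,305),3.6)
a=[cv2.resize(cv2.imread(f"pics/{sys.argv[1]}{c}.png"),(400,300)) for c in("top","scene")]
cv2.imwrite(f"pics/{sys.argv[1]}.png",np.hstack(a))
E
python3 look.py p1
```

```text
[ 0.553 -0.001  0.13 ] 0.09321995458676224
top
mat 0.91 [0.561 0.232] -3.066582265948127 0.12184536903470251 23
mat 0.79 [ 0.448 -0.387] -0.16391000065790567 0.11513810502743563 31
mat 0.67 [ 0.444 -0.532] 1.4866754047407087 0.11485595159607412 0
mat 0.58 [ 0.591 -0.275] -3.039465996217837 0.11555625764959615 43
 groove 4 dx dy mm [ 1. -0.] yaw -3.16 len 0.118
scene
mat 0.83 [ 0.454 -0.387] -0.06971293792917731 0.11831008296132929 67
mat 0.8 [ 0.271 -0.396] 0.03969691432476342 0.1254365337586951 0
mat 0.68 [ 0.447 -0.521] -1.6900790159625823 0.1328918933871142 92
mat 0.67 [ 0.589 -0.274] -2.9976788375579813 0.12721490890242096 50
mat 0.58 [ 0.452 -0.281] 0.3038554773328499 0.11361272117601484 87
mat 0.39 [0.464 0.195] -1.6793074816727833 0.03463048053744108 54
```

View pics/p1.png

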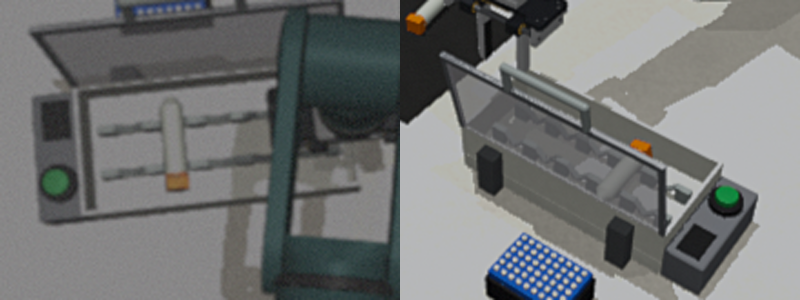

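Tube 1 sits in groove 4, centred within about 1 mm, with its cap in front of the rail. Next is the tube at (.590,-.275).

Request:
apply_moves --pt "0 0 0.01 0.007 -0.045 0 60" --pt "0 0 0.02 0.014 -0.09 0 60" --pt "0 0 0.03 0.022 -0.135 0 60" --pt "0 0 0.03 0.03 -0.18 0 60" --pt "0 0 0.03 0.036 -0.225 0 60"

```text
time: 18.0
tool_pos: [0.5906, -0.2239, 0.1302]
ee_rot: [-3.141, -0.0, 0.126]
wrist_force: [1.2, 0.7, -0.2]
width: 0.0567
finger_force: 0.0
```

Request:
apply_moves --pt "0 0 0 0 -0.035 0 60" --pt "0 0 0 0 -0.05 0 60" --pt "0 0 0 0 -0.05 -0.02 60" --pt "0 0 0 0 -0.05 -0.045 60" --pt "0 0 0 0 -0.05 -0.07 60"

```text
time: 18.5
tool_pos: [0.5905, -0.2722, 0.06]
ee_rot: [-3.141, -0.001, 0.125]
wrist_force: [-0.0, -0.7, -0.9]
width: 0.0564
finger_force: 0.0
```

Request:
apply_moves --pt "0 0 0 0 0 -0.02 60" --pt "0 0 0 0 0 -0.035 60" --pt "0 0 0 0 0 -0.048 60" --pt "0 0 0 0 0 -0.054 60" --pt "0 0 0 0 0 -0.054 60"

```text
time: 19.0
tool_pos: [0.5894, -0.2737, 0.0056]
ee_rot: [-3.141, 0.001, 0.123]
wrist_force: [-0.3, 0.6, -0.3]
width: 0.0565
finger_force: 0.0
```

Request:
apply_moves --pt "0 0 0 0 0 0 0" --pt "0 0 0 0 0 0 0" --pt "0 0 0 0 0 0 0" --pt "0 0 0 0 0 0 0" --pt "0 0 0 0 0 0 0"

```text
time: 19.5
tool_pos: [0.5899, -0.2749, 0.0071]
ee_rot: [3.14, -0.001, 0.123]
wrist_force: [-0.3, 0.1, 1.1]
width: 0.0271
finger_force: 30.0
```

Request:
apply_moves --pt "0 0 0 0 0 0 0" --pt "0 0 0 0 0 0.02 0" --pt "0 0 0 0 0 0.05 0" --pt "0 0 0 0 0 0.09 0" --pt "0 0 0 0 0 0.12 0"

```text
time: 20.0
tool_pos: [0.5897, -0.2744, 0.1281]
ee_rot: [3.141, -0.001, 0.123]
wrist_force: [-0.4, -0.4, -0.1]
width: 0.0273
finger_force: 30.0
```

Request:
apply_moves --pt "0 0 -0.01 -0.02 0.025 0 0" --pt "0 0 -0.02 -0.035 0.065 0 0" --pt "0 0 -0.03 -0.045 0.11 0 0" --pt "0 0 -0.03 -0.045 0.155 0 0" --pt "0 0 -0.03 -0.045 0.2 0 0"

```text
time: 20.5
tool_pos: [0.5436, -0.0729, 0.126]
ee_rot: [-3.141, 0.0, 0.092]
wrist_force: [0.5, -0.1, -0.6]
width: 0.0272
finger_force: 30.0
```

Request:
apply_moves --pt "0 0 0 0 0.045 0 0" --pt "0 0 0 0 0.09 0 0" --pt "0 0 0 0.004 0.135 0 0" --pt "0 0 0 0.01 0.18 0 0" --pt "0 0 0 0.014 0.22 0 0"

```text
time: 21.0
tool_pos: [0.5581, 0.1478, 0.126]
ee_rot: [-3.141, 0.001, 0.093]
wrist_force: [0.7, -0.4, 0.1]
width: 0.0273
finger_force: 30.0
```

Request:
apply_moves --pt "0 0 0 0 0.024 0 0" --pt "0 0 0 0 0.024 0 0" --pt "0 0 0 0 0.024 -0.015 0" --pt "0 0 0 0 0.024 -0.03 0" --pt "0 0 0 0 0.024 -0.045 0"

```text
time: 21.5
tool_pos: [0.5578, 0.168, 0.079]
ee_rot: [3.141, 0.002, 0.091]
wrist_force: [-0.5, -0.3, -1.1]
width: 0.0277
finger_force: 30.0
```

```bash
python3 - <<'E'
from fit import *
np.set_printoptions(precision=3,suppress=True)
o=get_obs(); print(o["tool_pos"],o["width"])
for c in("top","scene"):
    s=snapshot(c)
    for t in tubes(s,c,.0935): print(c,*t[:5])
E
```

```text
[0.558 0.168 0.079] 0.027677279434728638
top 0.98 [ 0.444 -0.363] -0.16151182100475114 0.10811004226530946 33
top 0.91 [ 0.439 -0.498] 1.4746006645667018 0.11013832829057407 0
top 0.86 [ 0.431 -0.262] 0.1973862255810393 0.1091140387048167 40
top 0.76 [ 0.267 -0.371] -0.08967640539928887 0.11184478929729906 0
top 0.67 [0.521 0.172] -3.0296586270797436 0.04377279624358861 25
top 0.57 [0.518 0.215] -3.0173580482492004 0.049897419316012125 43
scene 0.81 [ 0.509 -0.431] -1.7122398325051473 0.11914436090681124 90
scene 0.73 [ 0.343 -0.317] -0.0464852363915674 0.12137722529848852 0
scene 0.6 [ 0.502 -0.209] 0.24750646565160442 0.11883145032240462 83
scene 0.58 [0.524 0.236] -1.7899155066294992 0.03468597753241052 58
```

Request:
apply_moves --pt "0 0 0 0 0 -0.01 0" --pt "0 0 0 0 0 -0.018 0" --pt "0 0 0 0 0 -0.025 0" --pt "0 0 0 0 0 -0.03 0" --pt "0 0 0 0 0 -0.031 0"

```text
time: 22.2
tool_pos: [0.5588, 0.1681, 0.0513]
ee_rot: [3.139, -0.0, 0.093]
wrist_force: [-1.6, -3.6, 7.6]
width: 0.0273
finger_force: 30.0
```

Request:
apply_moves --pt "0 0 0 0 0 0 0" --pt "0 0 0 0 0 0 40" --pt "0 0 0 0 0 0 40" --pt "0 0 0 0 0 0 40" --pt "0 0 0 0 0 0 40"

```text
time: 22.7
tool_pos: [0.5584, 0.1699, 0.05]
ee_rot: [-3.141, 0.0, 0.093]
wrist_force: [0.4, -1.3, 0.2]
width: 0.0375
finger_force: 0.0
```

Request:
apply_moves --pt "0 0 0 0 0 0.015 40" --pt "0 0 0 0 0 0.03 40" --pt "0 0 0 0 0 0.06 40" --pt "0 0 0 0 0 0.08 50" --pt "0 0 0 0 0 0.08 60"

```text
time: 23.2
tool_pos: [0.5616, 0.1702, 0.1364]
ee_rot: [-3.141, -0.011, 0.093]
wrist_force: [1.1, -0.4, 1.1]
width: 0.0501
finger_force: 0.0
```

Request:
apply_moves --pt "0 0 0 0 -0.045 0 60" --pt "0 0 0 0 -0.09 0 60" --pt "0 0 0 0 -0.135 0 60" --pt "0 0 0 0 -0.18 0 60" --pt "0 0 0 0 -0.219 0 60"

```text
time: 23.7
tool_pos: [0.558, -0.0515, 0.1299]
ee_rot: [3.141, 0.001, 0.092]
wrist_force: [0.7, -0.3, -0.4]
width: 0.0564
finger_force: 0.0
```

```bash
python3 look.py p2
```

```text
[ 0.558 -0.051  0.13 ] 0.09228593548971631
top
mat 0.93 [ 0.444 -0.532] 1.4801479294272248 0.12015334697805838 0
mat 0.88 [0.562 0.233] -3.0611247329846947 0.12162585837925496 17
mat 0.8 [ 0.435 -0.279] 0.20061639479366067 0.1149650067332941 37
mat 0.78 [ 0.449 -0.387] -0.1245565957842907 0.11156371374180908 26
mat 0.56 [0.565 0.174] -3.060315781851262 0.1196361538315257 13
 groove 4 dx dy mm [1. 0.] yaw -3.15 len 0.117
 groove 3 dx dy mm [-1. -1.] yaw -3.15 len 0.116
scene
mat 0.75 [ 0.452 -0.388] -0.10532723010044837 0.1195574519846759 67
mat 0.68 [ 0.457 -0.276] 0.24448654865727973 0.09169947356068889 75
mat 0.47 [ 0.447 -0.521] -1.7042559741052912 0.13337156954912255 93
mat 0.44 [0.459 0.342] 0.3822573349888889 0.039186909728485556 0
```

Tubes 1 and 2 are seated. Next is the tube at (.437,-.280).

Request:
apply_moves --pt "0 0 0.03 -0.02 -0.04 0 60" --pt "0 0 0.06 -0.04 -0.08 0 60" --pt "0 0 0.09 -0.06 -0.12 0 60" --pt "0 0 0.12 -0.08 -0.16 0 60" --pt "0 0 0.12 -0.1 -0.2 0 60"

```text
time: 24.5
tool_pos: [0.4584, -0.2491, 0.1304]
ee_rot: [3.141, -0.001, 0.217]
wrist_force: [1.0, -1.1, -0.9]
width: 0.0567
finger_force: 0.0
```

Request:
apply_moves --pt "0 0 0 -0.022 -0.03 0 60" --pt "0 0 0 -0.022 -0.03 0 60" --pt "0 0 0 -0.022 -0.03 -0.02 60" --pt "0 0 0 -0.022 -0.03 -0.045 60" --pt "0 0 0 -0.022 -0.03 -0.07 60"

```text
time: 25.0
tool_pos: [0.438, -0.2777, 0.06]
ee_rot: [3.141, -0.002, 0.215]
wrist_force: [0.2, 0.7, -1.1]
width: 0.0563
finger_force: 0.0
```

Request:
apply_moves --pt "0 0 0 0 0 -0.02 60" --pt "0 0 0 0 0 -0.035 60" --pt "0 0 0 0 0 -0.048 60" --pt "0 0 0 0 0 -0.054 60" --pt "0 0 0 0 0 -0.054 60"

```text
time: 25.5
tool_pos: [0.4366, -0.2783, 0.0055]
ee_rot: [-3.14, 0.001, 0.214]
wrist_force: [0.5, -0.1, 0.3]
width: 0.0564
finger_force: 0.0
```

Request:
apply_moves --pt "0 0 0 0 0 0 0" --pt "0 0 0 0 0 0 0" --pt "0 0 0 0 0 0 0" --pt "0 0 0 0 0 0 0" --pt "0 0 0 0 0 0 0"

```text
time: 26.0
tool_pos: [0.4369, -0.2799, 0.007]
ee_rot: [3.14, -0.001, 0.213]
wrist_force: [0.4, -0.3, 1.0]
width: 0.0272
finger_force: 30.0
```

Request:
apply_moves --pt "0 0 0 0 0 0 0" --pt "0 0 0 0 0 0.02 0" --pt "0 0 0 0 0 0.05 0" --pt "0 0 0 0 0 0.09 0" --pt "0 0 0 0 0 0.12 0"

```text
time: 26.5
tool_pos: [0.4367, -0.2795, 0.1281]
ee_rot: [3.141, -0.001, 0.213]
wrist_force: [0.5, -0.2, -0.1]
width: 0.0274
finger_force: 30.0
```

```bash
python3 - <<'E'
from fit import *
np.set_printoptions(precision=3,suppress=True)
o=get_obs(); print(o["tool_pos"],o["width"])
for c in("top","scene"):
    s=snapshot(c)
    for t in tubes(s,c,.137): print(c,*t[:5])
E
```

```text
[ 0.437 -0.28   0.128] 0.027361205968966285
top 0.89 [0.547 0.157] -3.039793448484208 0.11031832414053422 11
top 0.83 [0.543 0.21 ] -3.0562331374943326 0.10940086143359795 21
top 0.65 [ 0.435 -0.28 ] 0.21664773296142179 0.11798168732699321 52
top 0.61 [ 0.236 -0.358] -0.3733177348714985 0.040662325092660365 0
scene 0.67 [ 0.552 -0.264] -0.1486251918923117 0.09365304022448476 57
scene 0.57 [ 0.545 -0.383] -1.7300186008051597 0.11926086907125574 80
scene 0.56 [ 0.44  -0.286] 0.25793532749698345 0.1303182179121666 75
scene 0.48 [0.564 0.205] -1.7092172449090184 0.032042167481826964 52
```

Request:
apply_moves --pt "0 0 -0.03 0.012 0.04 0 0" --pt "0 0 -0.06 0.024 0.08 0 0" --pt "0 0 -0.09 0.036 0.12 0 0" --pt "0 0 -0.12 0.048 0.16 0 0" --pt "0 0 -0.12 0.06 0.2 0 0"

```text
time: 27.2
tool_pos: [0.4951, -0.0774, 0.1232]
ee_rot: [-3.14, 0.005, 0.092]
wrist_force: [0.3, -0.1, -1.1]
width: 0.0277
finger_force: 30.0
```

Request:
apply_moves --pt "0 0 0 0.014 0.04 0 0" --pt "0 0 0 0.028 0.08 0 0" --pt "0 0 0 0.042 0.12 0 0" --pt "0 0 0 0.056 0.16 0 0" --pt "0 0 0 0.067 0.193 0 0"

```text
time: 27.7
tool_pos: [0.5622, 0.1157, 0.1229]
ee_rot: [-3.141, 0.006, 0.094]
wrist_force: [-0.4, -1.2, -0.6]
width: 0.0272
finger_force: 30.0
```

Request:
apply_moves --pt "0 0 0 0 0 0 0" --pt "0 0 0 0 0 -0.01 0" --pt "0 0 0 0 0 -0.02 0" --pt "0 0 0 0 0 -0.035 0" --pt "0 0 0 0 0 -0.045 0"

```text
time: 28.2
tool_pos: [0.5621, 0.1122, 0.0786]
ee_rot: [3.141, 0.003, 0.091]
wrist_force: [-0.5, -0.2, -0.7]
width: 0.0272
finger_force: 30.0
```

Request:
apply_moves --pt "0 0 0 0 0 -0.01 0" --pt "0 0 0 0 0 -0.018 0" --pt "0 0 0 0 0 -0.025 0" --pt "0 0 0 0 0 -0.03 0" --pt "0 0 0 0 0 -0.031 0"

```text
time: 28.7
tool_pos: [0.5639, 0.1124, 0.0512]
ee_rot: [3.139, -0.0, 0.093]
wrist_force: [-2.2, -4.1, 4.7]
width: 0.0275
finger_force: 30.0
```

Request:
apply_moves --pt "0 0 0 0 0 0 0" --pt "0 0 0 0 0 0 40" --pt "0 0 0 0 0 0 40" --pt "0 0 0 0 0 0 40" --pt "0 0 0 0 0 0 40"

```text
time: 29.2
tool_pos: [0.5635, 0.1139, 0.0501]
ee_rot: [-3.141, -0.0, 0.093]
wrist_force: [-0.3, 0.6, 0.6]
width: 0.0377
finger_force: 0.0
```

Request:
apply_moves --pt "0 0 0 0 0 0.015 40" --pt "0 0 0 0 0 0.03 40" --pt "0 0 0 0 0 0.06 40" --pt "0 0 0 0 0 0.08 50" --pt "0 0 0 0 0 0.08 60"

```text
time: 29.7
tool_pos: [0.5666, 0.1139, 0.1364]
ee_rot: [-3.141, -0.011, 0.093]
wrist_force: [1.2, -0.8, -0.1]
width: 0.0502
finger_force: 0.0
```

Request:
apply_moves --pt "0 0 0 -0.01 -0.045 0 60" --pt "0 0 0 -0.02 -0.09 0 60" --pt "0 0 0 -0.03 -0.135 0 60" --pt "0 0 0 -0.04 -0.18 0 60" --pt "0 0 0 -0.054 -0.213 0 60"

```text
time: 30.2
tool_pos: [0.5088, -0.1018, 0.1299]
ee_rot: [3.141, 0.0, 0.092]
wrist_force: [0.4, -0.3, -0.2]
width: 0.0563
finger_force: 0.0
```

```bash
python3 look.py p3
```

```text
[ 0.509 -0.102  0.13 ] 0.0915671688179367
top
mat 0.82 [0.57  0.116] 0.08761918788109631 0.12295766380038196 29
mat 0.76 [0.566 0.174] -3.0527209278203418 0.12160688974307432 12
mat 0.72 [ 0.448 -0.387] -0.17839513942728774 0.11794346082877957 38
mat 0.64 [ 0.259 -0.396] -0.09008663668499792 0.11268159123170358 0
mat 0.61 [ 0.444 -0.532] 1.482910621779611 0.12020327719230281 0
 groove 2 dx dy mm [-1. -1.] yaw -0.01 len 0.119
 groove 3 dx dy mm [ 0. -1.] yaw -3.15 len 0.117
scene
mat 0.82 [ 0.452 -0.388] -0.097932618517961 0.12367886670748335 68
mat 0.55 [ 0.447 -0.521] -1.7040119634069697 0.1331410304173753 91
```

Three tubes are seated. The last one is at (.450,-.387).

Request:
apply_moves --pt "0 0 -0.05 -0.01 -0.045 0 60" --pt "0 0 -0.1 -0.02 -0.09 0 60" --pt "0 0 -0.15 -0.03 -0.135 0 60" --pt "0 0 -0.2 -0.04 -0.18 0 60" --pt "0 0 -0.24 -0.05 -0.225 0 60"

```text
time: 31.0
tool_pos: [0.4603, -0.3246, 0.1303]
ee_rot: [-3.141, -0.0, -0.146]
wrist_force: [0.1, 0.3, 0.6]
width: 0.0558
finger_force: 0.0
```

Request:
apply_moves --pt "0 0 0 -0.006 -0.04 0 60" --pt "0 0 0 -0.01 -0.062 0 60" --pt "0 0 0 -0.01 -0.062 -0.02 60" --pt "0 0 0 -0.01 -0.062 -0.045 60" --pt "0 0 0 -0.01 -0.062 -0.07 60"

```text
time: 31.5
tool_pos: [0.451, -0.3856, 0.0596]
ee_rot: [3.141, -0.001, -0.145]
wrist_force: [-1.0, -0.4, -0.4]
width: 0.0563
finger_force: 0.0
```

Request:
apply_moves --pt "0 0 0 0 0 -0.02 60" --pt "0 0 0 0 0 -0.035 60" --pt "0 0 0 0 0 -0.048 60" --pt "0 0 0 0 0 -0.054 60" --pt "0 0 0 0 0 -0.054 60"

```text
time: 32.0
tool_pos: [0.4495, -0.3859, 0.0056]
ee_rot: [-3.141, 0.001, -0.147]
wrist_force: [-0.0, -0.7, -0.1]
width: 0.056
finger_force: 0.0
```

Request:
apply_moves --pt "0 0 0 0 0 0 0" --pt "0 0 0 0 0 0 0" --pt "0 0 0 0 0 0 0" --pt "0 0 0 0 0 0 0" --pt "0 0 0 0 0 0 0"

```text
time: 32.5
tool_pos: [0.4498, -0.387, 0.0071]
ee_rot: [3.14, -0.001, -0.147]
wrist_force: [0.0, 0.3, 2.0]
width: 0.0273
finger_force: 30.0
```

Request:
apply_moves --pt "0 0 0 0 0 0 0" --pt "0 0 0 0 0 0.02 0" --pt "0 0 0 0 0 0.05 0" --pt "0 0 0 0 0 0.09 0" --pt "0 0 0 0 0 0.12 0"

```text
time: 33.0
tool_pos: [0.4497, -0.3864, 0.128]
ee_rot: [3.141, -0.001, -0.147]
wrist_force: [-0.4, -0.7, -0.8]
width: 0.0275
finger_force: 30.0
```

```bash
python3 - <<'E'
from fit import *
np.set_printoptions(precision=3,suppress=True)
o=get_obs(); print(o["tool_pos"],o["width"])
for c in("top","scene"):
    s=snapshot(c)
    for t in tubes(s,c,.137): print(c,*t[:5])
E
```

```text
[ 0.45  -0.386  0.128] 0.027452082877300443
top 0.98 [0.543 0.211] -3.039059235115652 0.10537963049785604 21
top 0.87 [0.546 0.158] -3.0621378937626047 0.10779461669700177 17
top 0.73 [0.551 0.105] 0.0782720682275308 0.11376634122020551 28
scene 0.78 [ 0.545 -0.382] -1.7086756635187548 0.11679894113637006 57
scene 0.68 [ 0.384 -0.271] -0.045363950766313305 0.11196448999186262 0
scene 0.66 [ 0.449 -0.396] -0.09706832585745674 0.12737771587262642 50
scene 0.62 [0.563 0.205] -1.7212364925782175 0.03492060175906485 60
scene 0.56 [0.56  0.258] -1.7121470967621222 0.03568670866138586 59
```

Request:
apply_moves --pt "0 0 0.05 0.01 0.043 0 0" --pt "0 0 0.1 0.02 0.086 0 0" --pt "0 0 0.15 0.03 0.13 0 0" --pt "0 0 0.2 0.04 0.175 0 0" --pt "0 0 0.24 0.05 0.22 0 0"

```text
time: 33.7
tool_pos: [0.498, -0.164, 0.123]
ee_rot: [-3.139, 0.005, 0.094]
wrist_force: [0.1, -0.3, -1.2]
width: 0.0273
finger_force: 30.0
```

Request:
apply_moves --pt "0 0 0 0.014 0.045 0 0" --pt "0 0 0 0.028 0.09 0 0" --pt "0 0 0 0.042 0.135 0 0" --pt "0 0 0 0.056 0.18 0 0" --pt "0 0 0 0.069 0.224 0 0"

```text
time: 34.2
tool_pos: [0.567, 0.0596, 0.1229]
ee_rot: [-3.141, 0.006, 0.093]
wrist_force: [-0.1, -0.1, -0.2]
width: 0.0276
finger_force: 30.0
```

Request:
apply_moves --pt "0 0 0 0 0 0 0" --pt "0 0 0 0 0 -0.01 0" --pt "0 0 0 0 0 -0.02 0" --pt "0 0 0 0 0 -0.035 0" --pt "0 0 0 0 0 -0.045 0"

```text
time: 34.7
tool_pos: [0.5671, 0.0562, 0.0785]
ee_rot: [-3.142, 0.004, 0.091]
wrist_force: [-0.0, -0.5, -1.4]
width: 0.027
finger_force: 30.0
```

Request:
apply_moves --pt "0 0 0 0 0 -0.01 0" --pt "0 0 0 0 0 -0.018 0" --pt "0 0 0 0 0 -0.025 0" --pt "0 0 0 0 0 -0.03 0" --pt "0 0 0 0 0 -0.031 0"

```text
time: 35.2
tool_pos: [0.5688, 0.0564, 0.0511]
ee_rot: [3.139, -0.0, 0.093]
wrist_force: [-2.5, -3.5, 5.6]
width: 0.0273
finger_force: 30.0
```

Request:
apply_moves --pt "0 0 0 0 0 0 0" --pt "0 0 0 0 0 0 40" --pt "0 0 0 0 0 0 40" --pt "0 0 0 0 0 0 40" --pt "0 0 0 0 0 0 40"

```text
time: 35.7
tool_pos: [0.5685, 0.058, 0.0501]
ee_rot: [-3.141, 0.0, 0.093]
wrist_force: [-0.4, -0.8, 0.1]
width: 0.0375
finger_force: 0.0
```

Request:
apply_moves --pt "0 0 0 0 0 0.015 40" --pt "0 0 0 0 0 0.03 40" --pt "0 0 0 0 0 0.06 40" --pt "0 0 0 0 0 0.09 40" --pt "0 0 0 0 0 0.12 40"

```text
time: 36.2
tool_pos: [0.5689, 0.0576, 0.1735]
ee_rot: [3.141, -0.003, 0.093]
wrist_force: [0.5, -0.1, 0.4]
width: 0.0373
finger_force: 0.0
```

Request:
apply_moves --pt "0 0 0.1 -0.02 -0.035 0.02 40" --pt "0 0 0.2 -0.04 -0.07 0.04 40" --pt "0 0 0.3 -0.06 -0.105 0.06 40" --pt "0 0 0.4 -0.08 -0.14 0.08 40" --pt "0 0 0.5 -0.1 -0.175 0.1 40"

```text
time: 36.7
tool_pos: [0.4677, -0.1185, 0.2733]
ee_rot: [3.139, -0.002, 0.597]
wrist_force: [0.4, 0.7, 0.7]
width: 0.0379
finger_force: 0.0
```

```bash
python3 look.py p4
```

```text
[ 0.468 -0.119  0.273] 0.5974311210136496
top
mat 0.88 [0.575 0.059] 0.09238948549552481 0.1229364987848297 28
mat 0.81 [0.571 0.116] 0.0953053916019024 0.12013112080310046 29
mat 0.66 [0.562 0.231] -3.0619037373198763 0.12143132908088153 17
mat 0.58 [ 0.26  -0.396] -0.07838436256092174 0.1146926303902453 0
 groove 1 dx dy mm [-2. -1.] yaw -0.0 len 0.119
 groove 2 dx dy mm [ 0. -1.] yaw 0.0 len 0.116
 groove 4 dx dy mm [ 1. -2.] yaw -3.15 len 0.117
scene
mat 0.57 [ 0.448 -0.523] -1.7131006921612186 0.13085278775094028 82
mat 0.51 [ 0.272 -0.395] -0.04179168167397509 0.1181912270959606 0
```

View pics/p4.png

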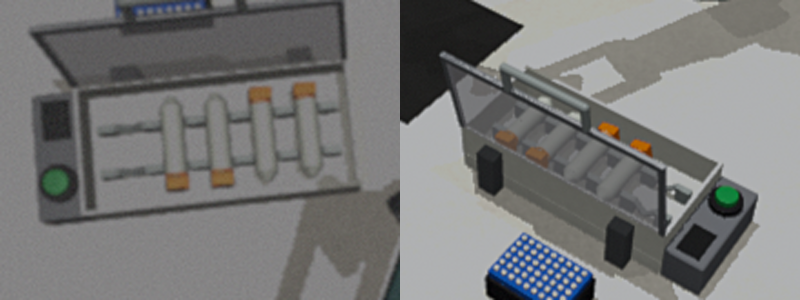

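All four tubes are cradled in grooves 1–4 (crop pixels (308,130), (262,130), (218,140), (173,140)). Their caps are clear of the rails and the mat is empty. Now I close the lid.

Request:
apply_moves --pt "0 0 0.107 0.01 0.02 0.02 45" --pt "0 0 0.214 0.02 0.045 0.04 45" --pt "0 0 0.321 0.035 0.07 0.055 45" --pt "0 0 0.428 0.05 0.095 0.06 45" --pt "0 0 0.535 0.07 0.12 0.06 45"

```text
time: 37.5
tool_pos: [0.5393, 0.0054, 0.331]
ee_rot: [3.141, -0.001, 1.134]
wrist_force: [-0.1, -0.4, 0.3]
width: 0.042
finger_force: 0.0
```

Request:
apply_moves --pt "0 0 0.107 0.027 0.036 0 45" --pt "0 0 0.214 0.054 0.071 0 45" --pt "0 0 0.321 0.081 0.107 0 45" --pt "0 0 0.428 0.108 0.142 0 45" --pt "0 0 0.535 0.135 0.178 0 45"

```text
time: 38.0
tool_pos: [0.6738, 0.1844, 0.3286]
ee_rot: [-3.139, -0.0, 1.67]
wrist_force: [0.9, -1.0, 1.0]
width: 0.0421
finger_force: 0.0
```

```bash
python3 - <<'E'
from fit import *
np.set_printoptions(precision=3,suppress=True)
o=get_obs(); print(o["tool_pos"],o["ee_rot"],o["width"])
for c in("top","scene"):
    s=snapshot(c)
    for d in place_of(c,"lid_bar"): print(c,d["score"],ray(s,d["pixel"],.285))
E
python3 arc.py 1.75 0 6 0
```

```text
[0.674 0.184 0.329] [-3.139 -0.     1.67 ] 0.042129547519958094
top 0.84 [0.673 0.183 0.285]
scene 0.67 [0.684 0.179 0.285]
[[0, 0, 0, -0.0115, -0.0011, 0.0017, 0], [0, 0, 0, -0.0231, -0.0021, 0.0028, 0], [0, 0, 0, -0.0347, -0.0032, 0.0032, 0], [0, 0, 0, -0.0463, -0.0043, 0.0029, 0], [0, 0, 0, -0.0578, -0.0054, 0.0019, 0]]
[[0, 0, 0, -0.0115, -0.0011, -0.0016, 0], [0, 0, 0, -0.0229, -0.0021, -0.0039, 0], [0, 0, 0, -0.0342, -0.0032, -0.0069, 0], [0, 0, 0, -0.0452, -0.0042, -0.0105, 0], [0, 0, 0, -0.056, -0.0052, -0.0148, 0]]
[[0, 0, 0, -0.0105, -0.001, -0.0049, 0], [0, 0, 0, -0.0208, -0.0019, -0.0104, 0], [0, 0, 0, -0.0307, -0.0029, -0.0165, 0], [0, 0, 0, -0.0402, -0.0038, -0.0232, 0], [0, 0, 0, -0.0493, -0.0046, -0.0304, 0]]
[[0, 0, 0, -0.0087, -0.0008, -0.0077, 0], [0, 0, 0, -0.017, -0.0016, -0.016, 0], [0, 0, 0, -0.0247, -0.0023, -0.0247, 0], [0, 0, 0, -0.0319, -0.003, -0.0338, 0], [0, 0, 0, -0.0386, -0.0036, -0.0433, 0]]
[[0, 0, 0, -0.0061, -0.0006, -0.01, 0], [0, 0, 0, -0.0116, -0.0011, -0.0202, 0], [0, 0, 0, -0.0166, -0.0015, -0.0308, 0], [0, 0, 0, -0.0209, -0.0019, -0.0416, 0], [0, 0, 0, -0.0245, -0.0023, -0.0527, 0]]
[[0, 0, 0, -0.003, -0.0003, -0.0113, 0], [0, 0, 0, -0.0054, -0.0005, -0.0227, 0], [0, 0, 0, -0.0071, -0.0006, -0.0342, 0], [0, 0, 0, -0.0081, -0.0007, -0.0458, 0], [0, 0, 0, -0.0084, -0.0008, -0.0575, 0]]
```

Request:
apply_moves --pt "0 0 0 0 0 -0.015 45" --pt "0 0 0 0 0 -0.03 45" --pt "0 0 0 0 0 -0.045 45" --pt "0 0 0 0 0 -0.064 45" --pt "0 0 0 0 0 -0.064 45"

```text
time: 38.7
tool_pos: [0.6715, 0.1798, 0.2641]
ee_rot: [-3.137, 0.001, 1.662]
wrist_force: [0.2, -0.5, -0.3]
width: 0.0424
finger_force: 0.0
```

Request:
apply_moves --pt "0 0 0 0 0 0 0" --pt "0 0 0 0 0 0 0" --pt "0 0 0 0 0 0 0" --pt "0 0 0 0 0 0 0" --pt "0 0 0 0 0 0 0"

```text
time: 39.2
tool_pos: [0.674, 0.1806, 0.2674]
ee_rot: [3.139, -0.0, 1.663]
wrist_force: [0.2, -0.3, 2.2]
width: 0.0113
finger_force: 30.0
```

Request:
apply_moves --pt "0 0 0 0 0 0 0" --pt "0 0 0 0 0 0 0" --pt "0 0 0 0 0 0 0" --pt "0 0 0 0 0 0 0" --pt "0 0 0 0 0 0 0"

```text
time: 39.7
tool_pos: [0.6739, 0.1806, 0.2673]
ee_rot: [3.139, -0.0, 1.663]
wrist_force: [1.4, -0.9, 5.8]
width: 0.011
finger_force: 30.0
```

Request:
apply_moves --pt "0 0 0 -0.0115 -0.0011 0.0017 0" --pt "0 0 0 -0.0231 -0.0021 0.0028 0" --pt "0 0 0 -0.0347 -0.0032 0.0032 0" --pt "0 0 0 -0.0463 -0.0043 0.0029 0" --pt "0 0 0 -0.0578 -0.0054 0.0019 0"

```text
time: 40.2
tool_pos: [0.6155, 0.1754, 0.2677]
ee_rot: [3.141, -0.0, 1.663]
wrist_force: [1.0, 0.5, 0.9]
width: 0.0113
finger_force: 30.0
```

Request:
apply_moves --pt "0 0 0 -0.0115 -0.001 -0.0016 0" --pt "0 0 0 -0.023 -0.0021 -0.0039 0" --pt "0 0 0 -0.034 -0.0032 -0.0069 0" --pt "0 0 0 -0.045 -0.0042 -0.0105 0" --pt "0 0 0 -0.056 -0.0052 -0.0148 0"

```text
time: 40.7
tool_pos: [0.5591, 0.1706, 0.2525]
ee_rot: [-3.141, -0.001, 1.664]
wrist_force: [1.6, 1.5, 1.3]
width: 0.0112
finger_force: 30.0
```

Request:
apply_moves --pt "0 0 0 -0.0105 -0.001 -0.005 0" --pt "0 0 0 -0.021 -0.002 -0.0104 0" --pt "0 0 0 -0.0307 -0.003 -0.0165 0" --pt "0 0 0 -0.04 -0.0038 -0.023 0" --pt "0 0 0 -0.0493 -0.0046 -0.0304 0"

```text
time: 41.2
tool_pos: [0.5098, 0.1663, 0.2219]
ee_rot: [-3.141, -0.002, 1.664]
wrist_force: [1.4, 2.4, 0.1]
width: 0.0107
finger_force: 30.0
```

Request:
apply_moves --pt "0 0 0 -0.0087 -0.0008 -0.0077 0" --pt "0 0 0 -0.017 -0.0016 -0.016 0" --pt "0 0 0 -0.0247 -0.0023 -0.0247 0" --pt "0 0 0 -0.032 -0.003 -0.0338 0" --pt "0 0 0 -0.0386 -0.0036 -0.0433 0"

```text
time: 41.7
tool_pos: [0.4712, 0.1628, 0.1784]
ee_rot: [-3.141, -0.002, 1.664]
wrist_force: [1.7, 3.4, -1.0]
width: 0.0106
finger_force: 30.0
```

Request:
apply_moves --pt "0 0 0 -0.006 -0.0006 -0.01 0" --pt "0 0 0 -0.0116 -0.0011 -0.02 0" --pt "0 0 0 -0.0166 -0.0015 -0.0308 0" --pt "0 0 0 -0.021 -0.002 -0.0416 0" --pt "0 0 0 -0.0245 -0.0023 -0.0527 0"

```text
time: 42.2
tool_pos: [0.4472, 0.1606, 0.1263]
ee_rot: [3.141, -0.002, 1.663]
wrist_force: [1.7, 5.3, -0.2]
width: 0.0113
finger_force: 30.0
```

Request:
apply_moves --pt "0 0 0 -0.003 0 -0.0113 0" --pt "0 0 0 -0.0054 -0.0005 -0.0227 0" --pt "0 0 0 -0.007 -0.0006 -0.0342 0" --pt "0 0 0 -0.008 -0.0007 -0.0458 0" --pt "0 0 0 -0.0084 -0.0008 -0.057 0"

```text
time: 42.7
tool_pos: [0.4399, 0.1596, 0.0715]
ee_rot: [3.138, -0.002, 1.663]
wrist_force: [-9.3, 0.6, 43.2]
width: 0.0111
finger_force: 30.0
```

Request:
apply_moves --pt "0 0 0 0 0 -0.001 0" --pt "0 0 0 0 0 -0.002 0" --pt "0 0 0 0 0 -0.002 0" --pt "0 0 0 0 0 -0.002 0" --pt "0 0 0 0 0 -0.002 0"

```text
time: 43.2
tool_pos: [0.4398, 0.1593, 0.071]
ee_rot: [3.138, -0.001, 1.663]
wrist_force: [-2.6, 3.7, 12.9]
width: 0.0109
finger_force: 30.0
```

Request:
apply_moves --pt "0 0 0 0 0 0 40" --pt "0 0 0 0 0 0 40" --pt "0 0 0 0 0 0 40" --pt "0 0 0 0 0 0 40" --pt "0 0 0 0 0 0 40"

```text
time: 43.7
tool_pos: [0.4385, 0.1583, 0.0674]
ee_rot: [-3.14, 0.001, 1.663]
wrist_force: [0.9, -0.5, 1.0]
width: 0.0372
finger_force: 0.0
```

Request:
apply_moves --pt "0 0 0 0 0 0.02 40" --pt "0 0 0 0 0 0.05 40" --pt "0 0 0 0 0 0.08 40" --pt "0 0 0 0 0 0.11 20" --pt "0 0 0 0 0 0.13 0"

```text
time: 44.2
tool_pos: [0.4396, 0.1587, 0.2003]
ee_rot: [3.139, -0.0, 1.663]
wrist_force: [-0.2, 0.1, 0.9]
width: 0.0248
finger_force: 0.0
```

Request:
apply_moves --pt "0 0 0 -0.01 -0.02 0 0" --pt "0 0 0 -0.03 -0.06 0 0" --pt "0 0 0 -0.05 -0.1 0 0" --pt "0 0 0 -0.07 -0.14 0 0" --pt "0 0 0 -0.08 -0.16 0 0"

```text
time: 44.7
tool_pos: [0.3574, -0.0034, 0.1979]
ee_rot: [-3.141, 0.001, 1.661]
wrist_force: [0.9, 0.2, -0.5]
width: 0.0006
finger_force: 0.0
```

```bash
python3 look.py p5; python3 - <<'E'
from fit import *
np.set_printoptions(precision=3,suppress=True)
for c in("top","scene"):
    s=snapshot(c)
    for q,z in(("lid_bar",.088),("start_top",.066)):
        for d in place_of(c,q): print(c,q,d["score"],d["pixel"],ray(s,d["pixel"],z))
    h=cv2.cvtColor(np.ascontiguousarray(s["pixels"]),cv2.COLOR_RGB2HSV); g=((h[...,0]>45)&(h[...,0]<85)&(h[...,1]>120)&(h[...,2]>40)).astype(np.uint8)
    n,_,st,ce=cv2.connectedComponentsWithStats(g)
    for i in range(1,n):
        if st[i,4]>40: print("green",c,st[i],ce[i],ray(s,ce[i],.066))
E
```

```text
[ 0.357 -0.003  0.198] 1.660601323022328
top
mat 0.73 [ 0.26  -0.396] -0.07493294893625588 0.11472755473892887 0
mat 0.69 [ 0.444 -0.531] 1.476813015242972 0.11728997688628867 0
mat 0.45 [0.413 0.552] 1.5061202152647066 0.11924267935421246 0
scene
mat 0.82 [ 0.268 -0.395] -0.04996194168183791 0.11619308599099024 0
mat 0.56 [0.485 0.124] 1.6412473552031759 0.36310122746940765 0
mat 0.52 [ 0.446 -0.52 ] -1.6903098333561641 0.12612081512291887 76
top lid_bar 0.97 [254.5, 273.9] [0.442 0.173 0.088]
top start_top 0.55 [184.4, 249.8] [0.513 0.368 0.066]
top start_top 0.54 [258.8, 276.3] [0.437 0.165 0.066]
scene lid_bar 0.98 [366.8, 253.9] [0.452 0.159 0.088]
scene start_top 0.62 [341.8, 302.9] [0.615 0.205 0.066]
scene start_top 0.6 [419.9, 307.2] [0.498 0.36  0.066]
green scene [413 302  14  12 132] [419.318 307.659] [0.5   0.36  0.066]
green scene [ 436  378  119   89 4199] [496.69  423.097] [0.657 0.652 0.066]
```

View pics/p5.png

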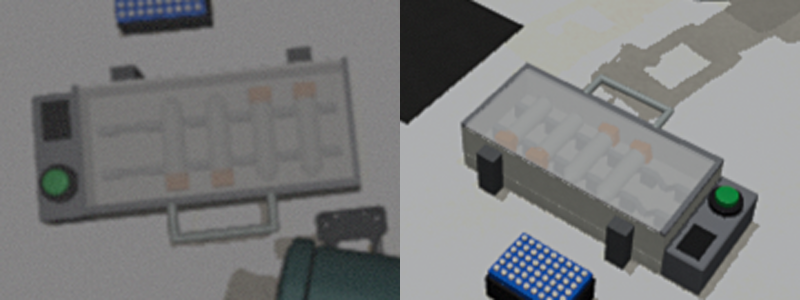

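The lid is shut flat with the four tubes visible under it. The green button is at crop pixel (56,182) in the top view and (727,197) in the scene view. I go above it with the fingers shut.

Request:
apply_moves --pt "0 0 0 0.015 0.037 0 0" --pt "0 0 0 0.03 0.074 0 0" --pt "0 0 0 0.044 0.11 0 0" --pt "0 0 0 0.059 0.147 0 0" --pt "0 0 0 0.074 0.183 0 0"

```text
time: 45.8
tool_pos: [0.4333, 0.1837, 0.1979]
ee_rot: [3.141, 0.0, 1.664]
wrist_force: [0.7, -0.7, -0.3]
width: 0.0002
finger_force: 0.0
```

Request:
apply_moves --pt "0 0 0 0.015 0.037 -0.02 0" --pt "0 0 0 0.03 0.074 -0.04 0" --pt "0 0 0 0.044 0.11 -0.06 0" --pt "0 0 0 0.059 0.147 -0.08 0" --pt "0 0 0 0.074 0.183 -0.1 0"

```text
time: 46.3
tool_pos: [0.5071, 0.3667, 0.0967]
ee_rot: [-3.141, 0.0, 1.664]
wrist_force: [0.8, -0.3, 0.5]
width: 0.0003
finger_force: 0.0
```

```bash
python3 - <<'E'
from fit import *
np.set_printoptions(precision=3,suppress=True)
o=get_obs(); print(o["tool_pos"],o["ee_rot"][2])
T=snapshot("top");S=snapshot("scene")
P=lambda s:K(s)@np.c_[cv2.Rodrigues(np.array(s["rvec"],float))[0],np.array(s["tvec"],float)]
for a in((185,251.5),(184.5,250)):
    X=cv2.triangulatePoints(P(T),P(S),np.array(a,float).reshape(2,1),np.array([419.6,306.8]).reshape(2,1)); print((X[:3]/X[3]).ravel())
for s in(T,S): print(proj(s,o["tool_pos"]))
save(S,"b1",(370,240,470,340),5)
E
```

```text
[0.507 0.367 0.097] 1.6637068800283863
[0.507 0.363 0.078]
[0.51  0.364 0.082]
[[181.379 250.815]]
[[421.697 302.592]]
```

View pics/b1.png

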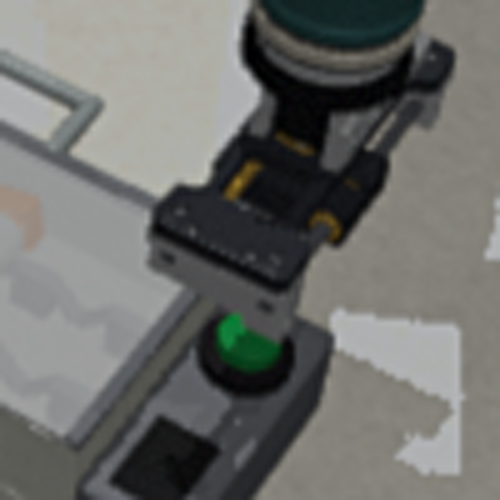

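The shut fingers are right over the button (crop (245,345)). The top triangulates to about (.508,.364), 75 mm high. I press down in small steps.

Request:
apply_moves --pt "0 0 0 0 -0.002 -0.006 0" --pt "0 0 0 0 -0.002 -0.01 0" --pt "0 0 0 0 -0.002 -0.014 0" --pt "0 0 0 0 -0.002 -0.018 0" --pt "0 0 0 0 -0.002 -0.02 0"

```text
time: 46.9
tool_pos: [0.5073, 0.3619, 0.0791]
ee_rot: [3.14, -0.0, 1.662]
wrist_force: [-0.3, -0.2, 3.0]
width: 0.0005
finger_force: 1.1
```

Request:
apply_moves --pt "0 0 0 0 0 -0.001 0" --pt "0 0 0 0 0 -0.002 0" --pt "0 0 0 0 0 -0.003 0" --pt "0 0 0 0 0 -0.003 0" --pt "0 0 0 0 0 -0.003 0"

```text
time: 47.4
tool_pos: [0.5073, 0.3622, 0.0763]
ee_rot: [3.14, 0.001, 1.663]
wrist_force: [-0.8, -2.1, 5.8]
width: 0.0004
finger_force: 2.9
```

Request:
apply_moves --pt "0 0 0 0 0 -0.001 0" --pt "0 0 0 0 0 -0.002 0" --pt "0 0 0 0 0 -0.002 0" --pt "0 0 0 0 0 -0.002 0" --pt "0 0 0 0 0 -0.002 0"

```text
time: 47.9
tool_pos: [0.5074, 0.3622, 0.0761]
ee_rot: [3.14, 0.001, 1.663]
wrist_force: [-3.2, -5.2, 11.7]
width: 0.0003
finger_force: 5.8
```

The finger stopped at 76.1 mm while the force rose to 11.7 N, so the button is fully down. I withdraw straight up.

Request:
apply_moves --pt "0 0 0 0 0 0.01 0" --pt "0 0 0 0 0 0.03 0" --pt "0 0 0 0 0 0.06 0" --pt "0 0 0 0 0 0.1 0" --pt "0 0 0 0 0 0.13 0"

```text
time: 48.4
tool_pos: [0.5069, 0.3635, 0.205]
ee_rot: [3.141, -0.002, 1.663]
wrist_force: [0.5, 0.6, -0.0]
width: 0.0005
finger_force: 0.0
```

Request:
apply_moves --pt "0 0 0 -0.02 -0.035 0 0" --pt "0 0 0 -0.04 -0.07 0 0" --pt "0 0 0 -0.07 -0.105 0 0" --pt "0 0 0 -0.1 -0.14 0 0" --pt "0 0 0 -0.12 -0.17 0 0"

```text
time: 48.9
tool_pos: [0.385, 0.1919, 0.2027]
ee_rot: [-3.141, -0.001, 1.664]
wrist_force: [0.5, -0.7, 0.2]
width: 0.0004
finger_force: 0.0
```

Request:
apply_moves --pt "0 0 0 0 -0.03 0 0" --pt "0 0 0 0 -0.06 0 0" --pt "0 0 0 0 -0.1 0 0" --pt "0 0 0 0 -0.14 0 0" --pt "0 0 0 0 -0.18 0 0"

```text
time: 49.4
tool_pos: [0.3868, 0.0119, 0.2029]
ee_rot: [3.141, -0.001, 1.664]
wrist_force: [0.7, -0.5, 0.3]
width: 0.0005
finger_force: 0.0
```

```bash
python3 - <<'E'
from h import *
save(snapshot("scene"),"f")
E
```

```text
(no output)
```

View pics/f.png

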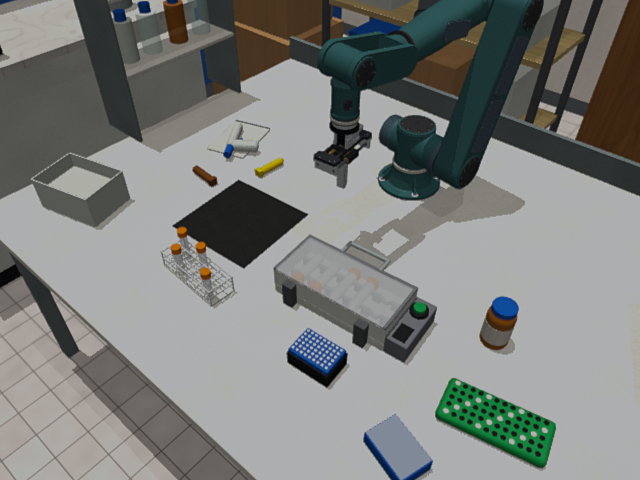

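The final picture shows the lid closed over four tubes at (345,278), the mat empty at (240,222), the bystanders unmoved and the arm clear of everything.

```bash
python3 -c "
from bench import *
print(close_job())"
```

```text
the job is handed in; nothing more can be done
None
```

I opened the lid onto its stop, cradled all four tubes from the mat in grooves 1–4, closed the lid, pressed the start button fully down, and handed the job in at about 50 s of the 210 s, with the rack, tip box and jar still in place; the wrist force briefly reached about 43 N as the lid seated.

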